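Roll the pin aside and turn out the shortbread

TASK

Clear the pastry mat and turn out the baking: roll the rolling pin along the mat to its place between the two cross lines near the mat's right-hand end, never lifting it from the surface, and leave it at rest there, square between the lines. Then lift every shortbread bar out of the baking mould and lay them all flat, top face up and not on one another, on the rest of the mat that the pin has left free. Leave the kitchen timer and the salt shaker alone.

Things in the scene. Friction and masses are not known exactly. Their poses are not given: they have to be found in the camera images.
- mat: cream pastry mat, fixed, under 1 mm thick (its surface counts as z = 0), 240 mm in x by 360 mm in y; x away from the robot, y to the left, turned up to 0.15 rad. Origin: its centre. Two dark 4 mm lines cross it along x at y = -150 and -70 mm: the pin's place. The rest, y = -70 to +180 mm, is for the bars. A ruler scale runs along its far edge
- pin_mark (a point): point midway between the two cross lines, on the mat's long centre line (mat y = -110 mm)
- lay_area (a point): point in the middle of the mat's free part (mat y = +80 mm)
- pin: wooden rolling pin, barrel 52 mm across, 180 mm long; a 45 mm long, 23 mm thick handle at each end; 0.4 kg. Origin: on its axis at mid length, 26 mm up when lying; x along its axis, y and z turn as it rolls, z up at the start. Lies across the mat, within 0.1 rad of mat x, 150 to 230 mm from its place. Some rolling resistance: let go at 0.2 m/s it runs on 2 to 4 cm
- mould: dark cast-metal baking mould, fixed left of the mat, 188 (x) by 212 (y) by 20 mm high, low loop handle at either x end; turned up to 0.25 rad. Origin: centre of its underside. Six open cavities, 80 x 40 mm, 11 mm deep (floor 9 mm above the worktop), centred at x = +-44, y = -74, 0 and +74 mm
- kitchen_timer: white round wind-up kitchen timer, 64 mm across, 58 mm high; origin: centre of its underside; leave it where it is
- salt_shaker: small glass salt shaker, 44 mm across, 90 mm high; origin: centre of its underside; leave it where it is
- bar0: baked shortbread bar, golden brown, rigid, 76 x 36 x 22 mm (its x, y, z), 60 g, six small holes in its top. Origin: centre of its underside; z out of its top. Starts in the mould's near right cavity with 2 mm play all round, standing 11 mm proud; grip it there across its 36 mm width. Four to six of the bars are present (an absent one gives None)
- bar1: baked shortbread bar, golden brown, rigid, 76 x 36 x 22 mm (its x, y, z), 60 g, six small holes in its top. Origin: centre of its underside; z out of its top. Starts in the mould's far right cavity with 2 mm play all round, standing 11 mm proud; grip it there across its 36 mm width. Four to six of the bars are present (an absent one gives None)
- bar2: baked shortbread bar, golden brown, rigid, 76 x 36 x 22 mm (its x, y, z), 60 g, six small holes in its top. Origin: centre of its underside; z out of its top. Starts in the mould's near middle cavity with 2 mm play all round, standing 11 mm proud; grip it there across its 36 mm width. Four to six of the bars are present (an absent one gives None)
- bar3: baked shortbread bar, golden brown, rigid, 76 x 36 x 22 mm (its x, y, z), 60 g, six small holes in its top. Origin: centre of its underside; z out of its top. Starts in the mould's far middle cavity with 2 mm play all round, standing 11 mm proud; grip it there across its 36 mm width. Four to six of the bars are present (an absent one gives None)
- bar4: baked shortbread bar, golden brown, rigid, 76 x 36 x 22 mm (its x, y, z), 60 g, six small holes in its top. Origin: centre of its underside; z out of its top. Starts in the mould's near left cavity with 2 mm play all round, standing 11 mm proud; grip it there across its 36 mm width. Four to six of the bars are present (an absent one gives None)
- bar5: baked shortbread bar, golden brown, rigid, 76 x 36 x 22 mm (its x, y, z), 60 g, six small holes in its top. Origin: centre of its underside; z out of its top. Starts in the mould's far left cavity with 2 mm play all round, standing 11 mm proud; grip it there across its 36 mm width. Four to six of the bars are present (an absent one gives None)

How it is judged:
On the way, in this order (a step that is already met when the one before it is completed fails the run):
1. the pin has rolled at least most of a half turn along the mat (not been dragged or carried) (angle between pin's own z axis and vertical above 2.3 rad).
2. the pin lies at rest between the two lines (y of pin in the frame of mat between -0.126 and -0.094 m and x of pin in the frame of mat between -0.09 and 0.09 m and angle between the x axis of pin and the x axis of mat, either way round below 0.2 rad and linear speed of pin below 0.02 m/s and height (world z) of pin below 0.032 m), for 0.3 s.
At the end, for the whole second after the job is handed in: the pin rests on the surface, its axis within 16 mm of midway between the lines and 0.2 rad of parallel, its middle within 90 mm of the mat's long centre line; each bar present lies flat, top up, at rest on the mat, centre at mat x within 110 mm, y from -55 to +170 mm (all of step 2 and x of bar0 in the frame of mat between -0.11 and 0.11 m and y of bar0 in the frame of mat between -0.055 and 0.17 m and height (world z) of each of bar0, bar1, bar2, bar3, bar4, bar5 below 0.006 m and angle between each of bar0, bar1, bar2, bar3, bar4, bar5's own z axis and vertical below 0.15 rad and linear speed of each of bar0, bar1, bar2, bar3, bar4, bar5 below 0.02 m/s and x of bar1 in the frame of mat between -0.11 and 0.11 m and y of bar1 in the frame of mat between -0.055 and 0.17 m and x of bar2 in the frame of mat between -0.11 and 0.11 m and y of bar2 in the frame of mat between -0.055 and 0.17 m and x of bar3 in the frame of mat between -0.11 and 0.11 m and y of bar3 in the frame of mat between -0.055 and 0.17 m and x of bar4 in the frame of mat between -0.11 and 0.11 m and y of bar4 in the frame of mat between -0.055 and 0.17 m and x of bar5 in the frame of mat between -0.11 and 0.11 m and y of bar5 in the frame of mat between -0.055 and 0.17 m); the robot touches nothing.
It fails at once if the pin is lifted more than 20 mm off the surface (height (world z) of pin above 0.046 m).
It fails at once if the timer or the salt shaker is moved more than 30 mm or knocked over (distance of any of kitchen_timer, salt_shaker from where it was at the start of the episode above 0.03 m or angle between any of kitchen_timer, salt_shaker's own z axis and vertical above 0.5 rad).
Of bar0, bar1, bar2, bar3, bar4, bar5 only 4 to 6 are there at a start; the rules pass over those that are not, and their reading is None.
At some moment in a run one of bar0, bar1, bar2, bar3, bar4, bar5 may be knocked a few centimetres aside while the robot is not near it.
Once in a run the grip may slacken for a moment while it holds something.
It also fails if it takes over 210 s, if anything falls off the work surface, if the arm or the gripper's body presses on something with over 40 N, if the wrist force passes 120 N, or if a joint passes its speed limit or range.

ROBOT

A 7-joint arm with a two-finger parallel gripper is mounted at the origin on a cart in front of the work surface, level with it; the furniture and walls round the work are solid. World frame = base frame: x ahead of the robot, y to its left, z up, the work surface at z = 0. Lengths are in m, angles in rad, forces in N, time in s.
With the tool pointing down it reaches from about 0.425 to 0.925 m from the base axis. Payload 6.8 kg.
Tool frame: the origin (TCP) lies midway between the tips of the shut fingers; the grasp point (between the pads) lies 19 mm behind it; z points along the fingers, x is the direction in which the jaws open and shut, and the axes are right-handed (so a half turn about z gives the same grasp; the last joint's range is limited). The gripper opens to 85 mm and grips with 20 to 120 N. Pads are 22 mm wide; open, the fingers measure 114 mm over their backs; the gripper's body (76 mm by 85 mm) begins 54 mm behind the grasp point. The pads swing forward as they close: fully open they stand 13 mm farther back than shut.
Start: joints at [1.113, 0.477, 0.022, 1.555, -0.011, 1.109, -0.083], TCP at [0.231, -0.634, 0.231] pointing down, gripper open.
Joint ranges: [-2.96, 2.96], [-0.34, 2.1], [-1.41, 1.46], [0.24, 2.44], [-1.37, 4.51], [0.17, 1.92], [-2.96, 2.96]. Speed limits (rad/s): [2.39, 2.39, 3.14, 3.14, 3.14, 3.14, 3.14].

INTERFACE

Orientations are given as a unit quaternion [w, x, y, z].
In Python, from station import bot, imaging, nets gives the robot as it stands. The module is installed in compiled form; this text tells all that it offers.
- The arm moves only by the tool apply_moves, never from a script. Its argument "moves" is text: rows parted by semicolons, each of 7 numbers parted by spaces: the gripper command: -1 is fully open, 1 is shut, values between are in proportion, then the shift along the tool's x, y, z normalised to -1 to 1, where 1 is 120 mm, then the turn, a rotation vector about the tool's x, y, z normalised to -1 to 1, where 1 is 4 degrees. In form: hand dx dy dz rx ry rz; .... A call has 1 to 12 rows; each row shifts and turns the commanded pose from where the row before left it, along the tool's axes as they then stand; what a row does not reach is not made up. A row lasts 1/12 s, in which the tool goes at most 41.7 mm and 7.16 degrees, less where a joint would pass 70% of its speed; a pose out of reach is approached as far as the arm can. A call with a number of a shift or a turn outside -1 to 1 is refused whole. A call with a gripper value outside its range is refused whole. The fingers move at their own pace and stop on an object; "force" is the grip in N (left out, the last holds). Time passes only in rows, so rows that do not move let the fingers close. It gives the time, the measured TCP pose, the force and the opening at its end, in the units of the state.
- bot.get_obs(): the state, without advancing time (a new reading comes with each control period).
- imaging.read_camera(name): name is "scene" or "side" or "wrist"; returns a dict with "image" (480x640x3 uint8, red, green, blue), "fx", "fy", "cx", "cy" (pixels), "view" (4x4, takes a point from world to camera coordinates); the wrist camera has in their place "mount" (4x4, takes a point from camera to tool coordinates, whose origin is the TCP and whose axes are the tool frame's). Camera axes: x right, y down, z forward; pixel columns grow to the right and rows downward; lengths in m; the calibration is good to about 2 mm. A picture is of the moment at which its call begins: read the wrist's pose just before it. There is no depth.
- bot.hand_in(): hands the job in, once; it reports no verdict.
Trained networks look in a picture, given as the dict that the camera call returned (one of the last four; its "shot" number tells which), for a name from the list of things; names that differ only in an ending like _2 or _b are one class to them, and where a whole thing is asked for, a point or a joint stands for the part that bears it (a point fixed in the world has none). Each returns a list of dicts, best first, with "score" (0 to 1); they miss things now and then, are a little off and sometimes report something else, mostly with a low value. They report only what shows in the picture. A call takes as long as a camera call.
- nets.spot_in(picture, name): "rect" ([left, top, right, bottom] in pixels, round what is visible of it).
- nets.outline_of(picture, name): "region" (480x640 bool, what is visible of it) and "rect" ([left, top, right, bottom] in pixels, round what is visible of it).
- nets.spot_point(picture, name): "location" ([column, row] in pixels: a listed point, or the origin of a listed thing).
The state is a dict: "t": time; "q": joint angles; "joint_vel": joint speeds; "joint_torque": joint torques, N m; "eef_pos": TCP position; "tool_rot": TCP orientation; "contact_force": force on the tool from outside, world axes, zero at the start; "torque": the same for the moment, N m; "gripper_width": opening from 0.0 (shut) to 1.0 (fully open).
Only numpy, scipy, OpenCV 4.12 (cv2) and the standard library are available. Lean on these libraries where they do the work, as an engineer would, in place of code of your own. Each camera call takes 0.05 s, during which the arm holds its last target.

## Working session

There is one attempt and no reset: what is moved stays moved. The work goes in short steps, Python scripts to look and compute and a tool call to move; the robot and the scene stay as the last step left them, time stands still between calls to the robot, and variables do not carry over. Pictures are saved under pics/ and viewed, and the job is handed in when it is done.

Besides the shell and the picture viewer there is one more tool, called after "Request:" as name(argument=value, ...), one argument or row to a line, values as JSON. apply_moves: Moves the arm, as the interface text tells. Scaled input: -1 to 1 covers 120 mm each way for a shift and 4 degrees each way for a turn. Its arguments: {"type":"object","properties":{"moves":{"type":"string"},"force":{"type":"number"}},"required":["moves"]}

```bash
mkdir -p pics; ls
python3 - <<'E'
from station import bot, imaging, nets
import cv2,numpy as np
print(bot.get_obs())
for n in ["scene","side","wrist"]:
    p=imaging.read_camera(n)
    print(n,p['fx'],p['cx'],p['cy'],np.round(p.get('view',p.get('mount')),4).tolist())
    cv2.imwrite(f'pics/{n}0.png',p['image'][...,::-1])
E
```

```text
pics
{'t': 0.0, 'q': array([ 1.11289054,  0.47781196,  0.02232673,  1.55646299, -0.01151284,
        1.10929792, -0.08312977]), 'joint_vel': array([ 0.00072608, -0.0009874 , -0.0012514 ,  0.00041001, -0.00122824,
       -0.00042728, -0.0007972 ]), 'joint_torque': array([ 1.17112268e-03, -5.96446788e+01,  1.60819005e+00, -2.81194353e+01,
        1.23627449e-02,  9.36535449e-03, -1.71116454e-05]), 'eef_pos': array([ 0.23112374, -0.63355933,  0.23031264]), 'tool_rot': array([-4.80256794e-04,  8.19363137e-01, -5.73274098e-01, -7.91963923e-04]), 'contact_force': array([-0.71024765,  0.0484933 , -0.11224115]), 'torque': array([ 0.00242476, -0.0205345 , -0.05818135]), 'gripper_width': 1.0004587027439926}
scene 591.5604480787916 326.63817665663396 238.9257959970545 [[-0.8183, -0.5745, -0.0199, 0.4432], [-0.2587, 0.3989, -0.8797, 0.1763], [0.5134, -0.7147, -0.475, 1.0749], [0.0, 0.0, 0.0, 1.0]]
side 600.2927580823666 315.89162212051156 242.98645057780917 [[-0.9838, -0.1777, 0.0248, 0.5184], [-0.0963, 0.4064, -0.9086, 0.0802], [0.1514, -0.8963, -0.4169, 1.3562], [0.0, 0.0, 0.0, 1.0]]
wrist 333.6217573424217 320.34466065271357 240.747366932843 [[1.0, -0.0008, -0.0007, 0.0001], [0.001, 0.9562, 0.2926, -0.0753], [0.0005, -0.2926, 0.9562, -0.1414], [0.0, 0.0, 0.0, 1.0]]
```

View pics/scene0.png

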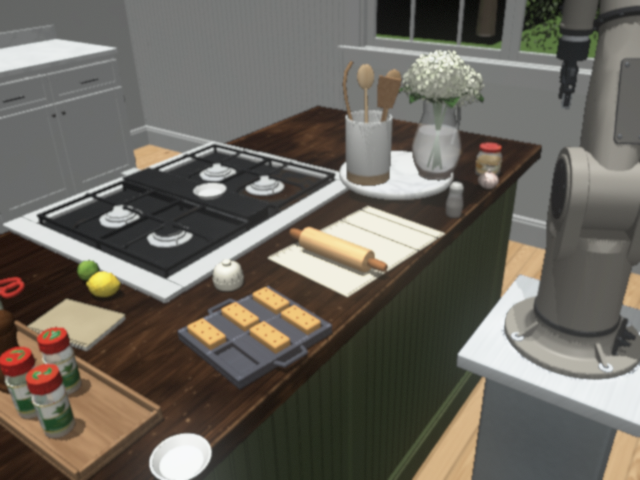

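View pics/side0.png

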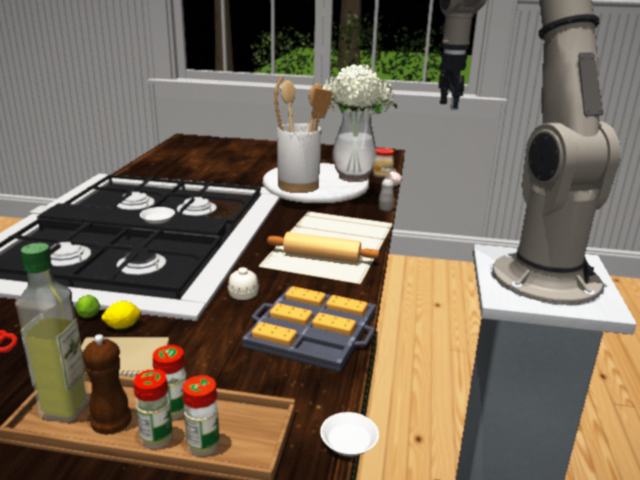

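View pics/wrist0.png

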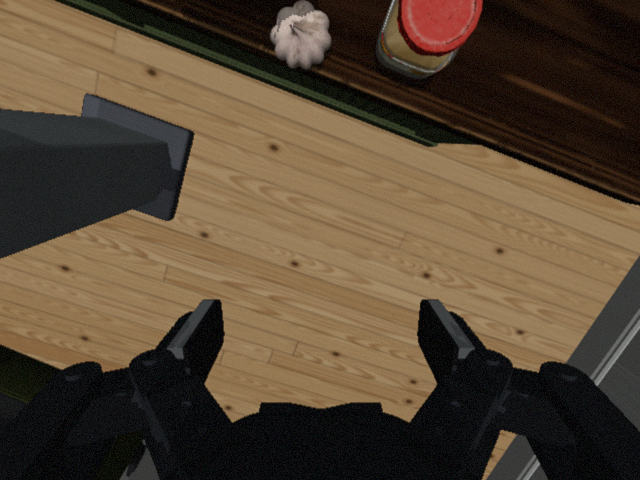

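The scene and side views both show five bars in the mould, with one cavity empty around scene (235,358). The pin is near scene (335,248), the mat beneath it, the timer at scene (228,275) and the shaker at scene (455,200). Next I'll measure them.

```bash
cat > h.py <<'E'
from station import bot, imaging, nets
import cv2,numpy as np
from scipy.spatial.transform import Rotation as R
def shot(n,save=None):
    o=bot.get_obs(); p=imaging.read_camera(n)
    if 'view' in p: T=np.linalg.inv(p['view'])
    else:
        q=o['tool_rot']; E=np.eye(4);E[:3,:3]=R.from_quat([q[1],q[2],q[3],q[0]]).as_matrix();E[:3,3]=o['eef_pos'];T=E@p['mount']
    p['T']=T
    if save: cv2.imwrite(f'pics/{save}.png',p['image'][...,::-1])
    return p
def ray(p,uv):
    d=np.array([(uv[0]-p['cx'])/p['fx'],(uv[1]-p['cy'])/p['fy'],1.]);return p['T'][:3,3],p['T'][:3,:3]@d
def onz(p,uv,z):
    o,d=ray(p,uv);return o+d*(z-o[2])/d[2]
def proj(p,X):
    V=np.linalg.inv(p['T']);X=np.atleast_2d(X);c=X@V[:3,:3].T+V[:3,3]
    return np.c_[c[:,0]/c[:,2]*p['fx']+p['cx'],c[:,1]/c[:,2]*p['fy']+p['cy']]
def tri(*pu):
    A=np.zeros((3,3));b=np.zeros(3)
    for p,u in pu:
        o,d=ray(p,u);d=d/np.linalg.norm(d);M=np.eye(3)-np.outer(d,d);A+=M;b+=M@o
    return np.linalg.solve(A,b)
def tool():
    o=bot.get_obs();q=o['tool_rot'];return o,R.from_quat([q[1],q[2],q[3],q[0]]).as_matrix()
def top(p,n,f='spot_point'):
    r=getattr(nets,f)(p,n);return r
E
cat > a.py <<'E'
from h import *
ps=shot('scene');pd=shot('side')
for n in ['mat','pin_mark','lay_area','pin','mould','kitchen_timer','salt_shaker']+['bar%d'%i for i in range(6)]:
    a=nets.spot_point(ps,n);b=nets.spot_point(pd,n)
    print(n,[(np.round(x['location'],1).tolist(),round(x['score'],2)) for x in a[:2]],[(np.round(x['location'],1).tolist(),round(x['score'],2)) for x in b[:2]],end=' ')
    if a and b: print(np.round(tri((ps,a[0]['location']),(pd,b[0]['location'])),3),end='')
    print()
E
python3 a.py
```

```text
mat [([357.3, 243.9], 0.86)] [([333.2, 243.6], 0.76)] [ 0.495 -0.058  0.012]
pin_mark [([385.3, 224.8], 0.73)] [([340.6, 227.5], 0.6)] [ 0.495 -0.187  0.003]
lay_area [([336.1, 261.2], 0.73)] [([318.0, 254.7], 0.6), ([342.5, 225.4], 0.53)] [ 0.521 -0.007 -0.007]
pin [([335.7, 251.1], 0.72), ([334.0, 258.4], 0.58)] [([321.0, 246.2], 0.9)] [0.514 0.004 0.024]
mould [([254.0, 336.9], 0.73)] [([334.5, 331.4], 0.67)] [0.429 0.373 0.045]
kitchen_timer [([229.5, 286.5], 0.57)] [([245.1, 294.4], 0.92)] [ 0.638  0.219 -0.   ]
salt_shaker [([450.0, 217.3], 0.66)] [([386.2, 212.6], 0.62)] [ 0.383 -0.318  0.003]
bar0 [([301.0, 321.5], 0.96), ([241.6, 323.3], 0.82)] [([307.1, 302.5], 0.84), ([343.2, 314.1], 0.79)] [ 0.513  0.143 -0.066]
bar1 [([301.0, 321.5], 0.96), ([241.6, 323.3], 0.82)] [([307.1, 302.5], 0.84), ([343.2, 314.1], 0.79)] [ 0.513  0.143 -0.066]
bar2 [([301.0, 321.5], 0.96), ([241.6, 323.3], 0.82)] [([307.1, 302.5], 0.84), ([343.2, 314.1], 0.79)] [ 0.513  0.143 -0.066]
bar3 [([301.0, 321.5], 0.96), ([241.6, 323.3], 0.82)] [([307.1, 302.5], 0.84), ([343.2, 314.1], 0.79)] [ 0.513  0.143 -0.066]
bar4 [([301.0, 321.5], 0.96), ([241.6, 323.3], 0.82)] [([307.1, 302.5], 0.84), ([343.2, 314.1], 0.79)] [ 0.513  0.143 -0.066]
bar5 [([301.0, 321.5], 0.96), ([241.6, 323.3], 0.82)] [([307.1, 302.5], 0.84), ([343.2, 314.1], 0.79)] [ 0.513  0.143 -0.066]
```

Run:
```python
from h import *
ps=shot('scene');pd=shot('side')
for nm,p,u in [('vasebase',ps,(435,175)),('crockbase',ps,(368,180)),('jar',ps,(487,172)),('garlic',ps,(488,187))]: print(nm,np.round(onz(p,u,0),3))
print(np.round(onz(ps,(440,60),0.3),3))
im=cv2.resize(ps['image'][190:310,250:470],(800,436),interpolation=cv2.INTER_CUBIC);cv2.imwrite('pics/sz1.png',im[...,::-1])
o,Rm=tool();print(Rm.round(3))
```

```text
vasebase [ 0.545 -0.565 -0.   ]
crockbase [ 0.693 -0.426  0.   ]
jar [ 0.425 -0.669  0.   ]
garlic [ 0.38  -0.564  0.   ]
[ 0.622 -0.712  0.3  ]
[[ 0.343 -0.939  0.   ]
 [-0.939 -0.343 -0.   ]
 [ 0.    -0.    -1.   ]]
```

View pics/sz1.png

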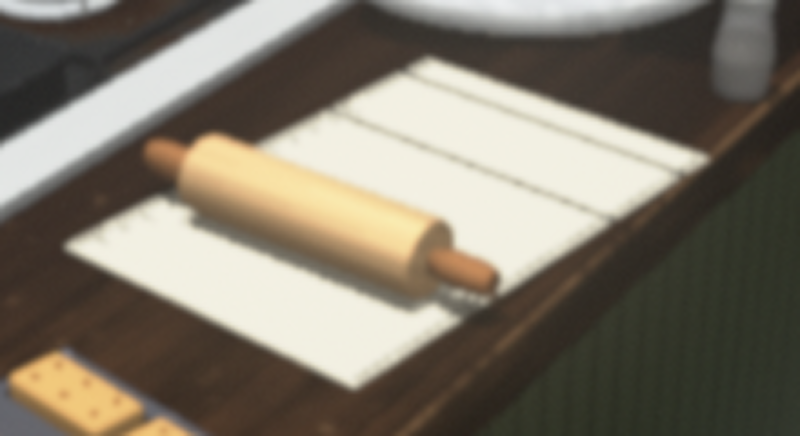

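Run:
```python
from h import *
from scipy.optimize import least_squares
ps=shot('scene')
z=np.array([[66,246],[355,388],[710,158],[430,57],[335,107],[618,218],[407,70],[688,172]])/(800/220)+[250,190]
m=np.array([[.12,.18],[-.12,.18],[-.12,-.18],[.12,-.18],[.12,-.07],[-.12,-.07],[.12,-.15],[-.12,-.15]])
w=np.array([onz(ps,u,0)[:2] for u in z])
def f(v): 
    c,s=np.cos(v[2]),np.sin(v[2]);return (m@np.array([[c,s],[-s,c]])+v[:2]-w).ravel()
r=least_squares(f,[.5,-.1,0]);print(r.x.round(4),(r.fun*1000).round(1))
x,y,t=r.x
# pin: handle ends in zoom, axis height .026
for u in [(147,150),(495,280),(205,160),(432,260)]:
    print(onz(ps,np.array(u)/(800/220)+[250,190],.026).round(3))
```

```text
[ 0.503  -0.0813 -0.134 ] [ 0.3 -2.5  0.4 -3.4 -0.2 -2.1 -1.6  0.1  0.2  3.   0.7  1.1 -0.   2.
  0.2  1.8]
[ 0.651 -0.008  0.026]
[0.38  0.01  0.026]
[ 0.611 -0.017  0.026]
[0.423 0.011 0.026]
```

Request:
apply_moves(
  moves="-1 0 0 -0.33 0 0 0; -1 0 0 -0.33 0 0 0; -1 0 0 -0.33 0 0 0; -1 -0.3 -0.15 0 0 0 0; -1 -0.3 -0.15 0 0 0 0; -1 -0.3 -0.15 0 0 0 0; -1 -0.3 -0.15 0 0 0 0; -1 -0.3 -0.15 0 0 0 0; -1 -0.3 -0.15 0 0 0 0; -1 0 0 0 0 0 0",
)

```text
t: 2.53
eef_pos: [0.2604, -0.3873, 0.3505]
tool_rot: [-0.001, 0.821, -0.57, -0.0]
contact_force: [0.3, -0.1, -0.2]
gripper_width: 1.002
```

```bash
cat >> h.py <<'E'
def plan(x,y,z,yaw=None,n=None,g=-1,step=.04,P=None,Rm=None):
    """yaw = world azimuth of tool x; tool z down"""
    if P is None:
        o,Rm=tool();P=o['eef_pos']
    cur=np.arctan2(Rm[1,0],Rm[0,0])
    if yaw is None: yaw=cur
    yaw=cur+(yaw-cur+np.pi)%(2*np.pi)-np.pi
    Rt=np.array([[np.cos(yaw),np.sin(yaw),0],[np.sin(yaw),-np.cos(yaw),0],[0,0,-1.]])
    tgt=np.array([x,y,z]);d=tgt-P
    rv=R.from_matrix(Rm.T@Rt).as_rotvec()
    if n is None: n=int(max(1,np.ceil(np.linalg.norm(d)/step),np.ceil(np.degrees(np.linalg.norm(rv))/4)))
    rows=[];p=P.copy();r=Rm.copy()
    for i in range(n):
        k=n-i
        dl=r.T@((tgt-p)/k)/.12
        rv=np.degrees(R.from_matrix(r.T@Rt).as_rotvec())/k/4
        q=np.round(np.r_[dl,np.clip(rv,-1,1)],2 if np.linalg.norm(d)>.1 else 3)
        rows.append(f"{g} "+' '.join(f"{v:g}" for v in q+0.))
        p=p+r@(q[:3]*.12);r=r@R.from_rotvec(np.radians(q[3:]*4)).as_matrix()
    for i in range(0,n,12): print('; '.join(rows[i:i+12]))
    print('end',p.round(4),np.degrees(np.arctan2(r[1,0],r[0,0])).round(2))
    return p,r
E
python3 -c "
from h import *
plan(.47,-.02,.35,-.134)"
```

```text
-1 -0.14 -0.17 0 0 0 -0.97; -1 -0.13 -0.18 0 0 0 -0.97; -1 -0.12 -0.19 0 0 0 -0.97; -1 -0.1 -0.19 0 0 0 -0.97; -1 -0.09 -0.2 0 0 0 -0.97; -1 -0.08 -0.21 0 0 0 -0.97; -1 -0.06 -0.21 0 0 0 -0.96; -1 -0.05 -0.21 0 0 0 -0.97; -1 -0.03 -0.22 0 0 0 -0.96; -1 -0.02 -0.22 0 0 0 -0.97; -1 0 -0.22 0 0 0 -0.96; -1 0.01 -0.22 0 -0.01 0 -0.97
-1 0.02 -0.22 0 0 0 -0.96; -1 0.04 -0.22 0 -0.01 0 -0.97; -1 0.05 -0.21 0 0 0 -0.96; -1 0.07 -0.21 0.01 -0.01 0 -0.97
end [ 0.47   -0.0199  0.35  ] -7.66
```

Request:
apply_moves(
  moves="-1 -0.14 -0.17 0 0 0 -0.97; -1 -0.13 -0.18 0 0 0 -0.97; -1 -0.12 -0.19 0 0 0 -0.97; -1 -0.1 -0.19 0 0 0 -0.97; -1 -0.09 -0.2 0 0 0 -0.97; -1 -0.08 -0.21 0 0 0 -0.97; -1 -0.06 -0.21 0 0 0 -0.96; -1 -0.05 -0.21 0 0 0 -0.97; -1 -0.03 -0.22 0 0 0 -0.96; -1 -0.02 -0.22 0 0 0 -0.97; -1 0 -0.22 0 0 0 -0.96; -1 0.01 -0.22 0 -0.01 0 -0.97",
)

```text
t: 3.53
eef_pos: [0.4193, -0.1193, 0.3504]
tool_rot: [0.0, 0.979, -0.202, 0.0]
contact_force: [-0.3, 0.3, 0.0]
gripper_width: 1.0
```

Request:
apply_moves(
  moves="-1 0.02 -0.22 0 0 0 -0.96; -1 0.04 -0.22 0 -0.01 0 -0.97; -1 0.05 -0.21 0 0 0 -0.96; -1 0.07 -0.21 0.01 -0.01 0 -0.97; -1 0 0 0 0 0 0; -1 0 0 0 0 0 0",
)

```text
t: 4.03
eef_pos: [0.4714, -0.0271, 0.3488]
tool_rot: [0.001, 0.998, -0.069, -0.0]
contact_force: [0.1, -1.5, 0.3]
gripper_width: 0.996
```

```bash
python3 -c "
from h import *
o,r=tool();print(o['eef_pos'],np.degrees(np.arctan2(r[1,0],r[0,0])),o['q'].round(2))
p=shot('wrist','w1')
"
```

```text
[ 0.47137835 -0.02706391  0.34878249] -7.920541778871727 [ 0.46  0.08 -0.56  1.83  0.04  1.25 -0.25]
```

View pics/w1.png

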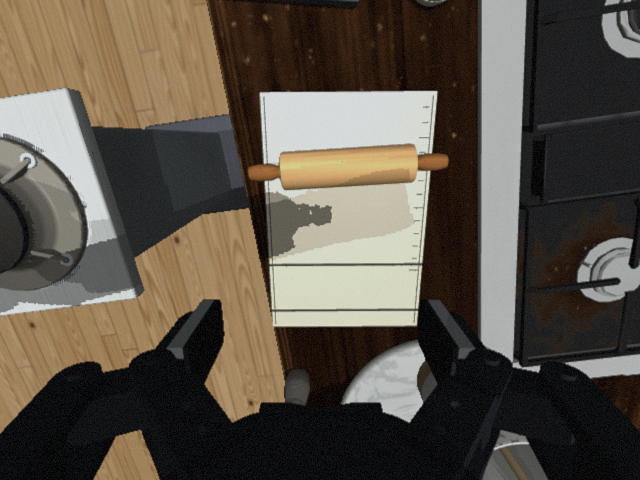

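The wrist view shows the whole mat, with corners near (261,92), (437,91), (420,327) and (272,326). The lines are at rows 264 and 310, and the pin runs from (249,172) to (448,161).

Run:
```python
from h import *
from scipy.optimize import least_squares
p=shot('wrist');print(bot.get_obs()['eef_pos'])
z=np.array([[261,92],[437,91],[420,327],[272,326],[270.5,264.5],[422.5,264],[272,310.5],[420.5,310]])
m=np.array([[-.12,.18],[.12,.18],[.12,-.18],[-.12,-.18],[-.12,-.07],[.12,-.07],[-.12,-.15],[.12,-.15]])
w=np.array([onz(p,u,0)[:2] for u in z])
def f(v): 
    c,s=np.cos(v[2]),np.sin(v[2]);return (m@np.array([[c,s],[-s,c]])+v[:2]-w).ravel()
r=least_squares(f,[.5,-.1,0]);print(r.x.round(4),(r.fun*1000).round(1))
for u in [(249,172.5),(448,161),(281,170),(416,163)]: print(onz(p,u,.026).round(3))
for n in ['pin_mark','lay_area','pin','mat']: print(n,[(x['location'],x['score']) for x in nets.spot_point(p,n)[:1]])
s=nets.spot_point(p,'pin');
ps=shot('scene'); 
print([onz(p,x['location'],.026).round(3) for x in s[:1]])
print([onz(ps,x['location'],.026).round(3) for x in nets.spot_point(ps,'pin')[:1]])
```

```text
[ 0.470762   -0.02917062  0.34870774]
[ 0.5056 -0.079  -0.1347] [-0.3 -0.4  2.1 -0.3 -3.9  3.   2.6 -1.7 -0.4 -1.   0.9 -0.3  1.4 -0.4
 -2.4  1. ]
[0.379 0.015 0.026]
[ 0.649 -0.008  0.026]
[0.423 0.012 0.026]
[ 0.606 -0.005  0.026]
pin_mark [([346.5, 284.2], 0.73)]
lay_area []
pin [([345.8, 167.8], 0.56)]
mat [([345.8, 220.0], 0.85)]
[array([0.511, 0.002, 0.026])]
[array([0.506, 0.006, 0.026])]
```

```bash
python3 -c "
from h import *
P,r=plan(.525,.076,.2,-.134)
plan(.525,.076,.03,-.134,P=P,Rm=r)"
```

```text
-1 0.06 -0.19 0.25 0.01 0 -0.02; -1 0.07 -0.19 0.25 0.01 0 -0.02; -1 0.06 -0.18 0.25 0 0 -0.03; -1 0.07 -0.18 0.24 0.01 0 -0.02; -1 0.07 -0.19 0.25 0 0 -0.03
end [0.5255 0.076  0.1999] -7.66
-1 0 0 0.28 0 0 0; -1 0 0 0.28 0 0 0; -1 0 0 0.29 0 0 0; -1 0 0 0.28 0 0 0; -1 0 0 0.29 0 0 0
end [0.5255 0.076  0.0295] -7.66
```

Request:
apply_moves(
  moves="-1 0.06 -0.19 0.25 0.01 0 -0.02; -1 0.07 -0.19 0.25 0.01 0 -0.02; -1 0.06 -0.18 0.25 0 0 -0.03; -1 0.07 -0.18 0.24 0.01 0 -0.02; -1 0.07 -0.19 0.25 0 0 -0.03; -1 0 0 0 0 0 0; -1 0 0 0 0 0 0",
)

```text
t: 5.07
eef_pos: [0.5245, 0.0775, 0.1981]
tool_rot: [-0.0, 0.998, -0.065, -0.002]
contact_force: [-0.3, -0.8, -0.3]
gripper_width: 0.999
```

```bash
python3 -c "
from h import *
p=shot('wrist','w2')
plan(.525,.076,.025,-.134,n=7)"
```

```text
-1 0 0 0.21 0 0 0; -1 0 0 0.21 0 0 0; -1 0 0 0.21 0 0 0.01; -1 0 0 0.21 0 0.01 0; -1 0 0 0.21 0 0 0.01; -1 0 0 0.2 0 0.01 0; -1 0 0 0.21 0 0 0.01
end [0.5251 0.0765 0.0244] -7.69
```

View pics/w2.png

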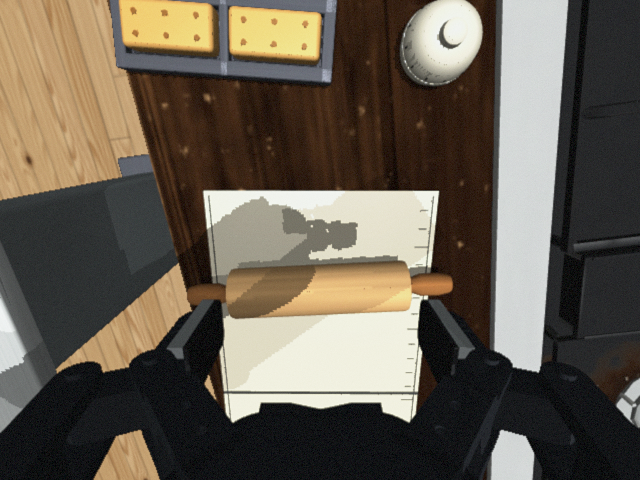

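The view shows the pin at rows 258–318, with the fingers about to come down on its +y side. The mould's right-hand bars are at the top, at (167,25) and (275,33), and the timer is at (440,40), clear of the fingers. I'll go down.

Request:
apply_moves(
  moves="-1 0 0 0.21 0 0 0; -1 0 0 0.21 0 0 0; -1 0 0 0.21 0 0 0.01; -1 0 0 0.21 0 0.01 0; -1 0 0 0.21 0 0 0.01; -1 0 0 0.2 0 0.01 0; -1 0 0 0.21 0 0 0.01; -1 0 0 0.1 0 0 0; -1 0 0 0.08 0 0 0; -1 0 0 0 0 0 0; -1 0 0 0 0 0 0",
)

```text
t: 6.03
eef_pos: [0.5264, 0.0764, 0.0041]
tool_rot: [0.0, 0.998, -0.068, 0.001]
contact_force: [-0.6, -0.6, 0.8]
gripper_width: 1.001
```

```bash
python3 -c "
from h import *
p=shot('wrist','w3');p=shot('side','s3')
cv2.imwrite('pics/s3.png',cv2.resize(p['image'][200:340,200:400],(800,560))[...,::-1])
print(bot.get_obs()['eef_pos'],bot.get_obs()['contact_force'])"
```

```text
[0.52682835 0.07670297 0.00455491] [-0.6382741  -0.68126854 -1.03446559]
```

View pics/w3.png

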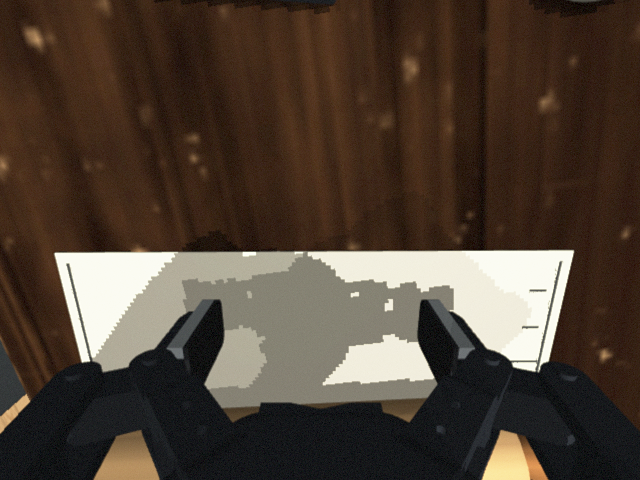

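View pics/s3.png

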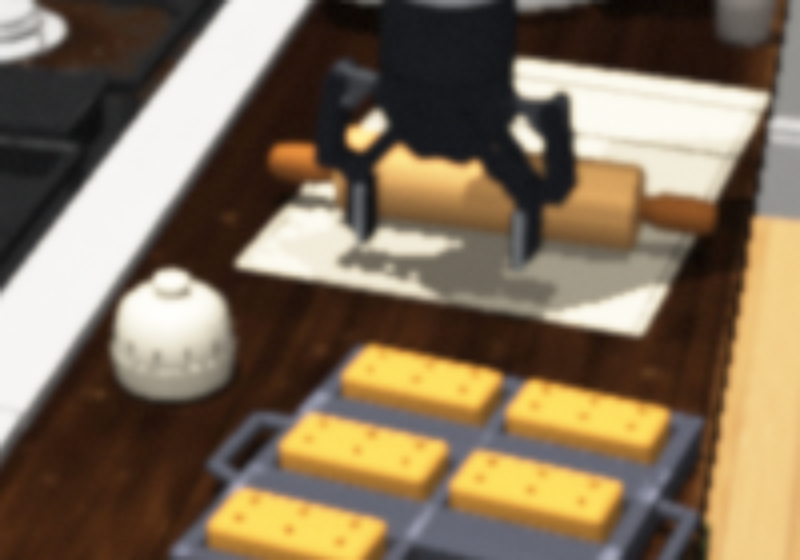

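Request:
apply_moves(
  moves="-1 0 0.08 0 0 0 0; -1 0 0.08 0 0 0 0; -1 0 0.05 0 0 0 0; -1 0 0.03 0 0 0 0; -1 0 0.03 0 0 0 0; -1 0 0.03 0 0 0 0; -1 0 0.04 0 0 0 0; -1 0 0.04 0 0 0 0; -1 0 0.05 0 0 0 0; -1 0 0.05 0 0 0 0; -1 0 0.05 0 0 0 0; -1 0 0.05 0 0 0 0",
)

```text
t: 7.13
eef_pos: [0.516, 0.0068, 0.003]
tool_rot: [0.0, 0.998, -0.067, 0.0]
contact_force: [0.0, -0.2, 0.8]
gripper_width: 0.999
```

```bash
python3 -c "
from h import *
p=shot('side')
cv2.imwrite('pics/s4.png',cv2.resize(p['image'][180:320,220:420],(800,560))[...,::-1])
print(bot.get_obs()['eef_pos'],bot.get_obs()['contact_force'])"
```

```text
[0.51572288 0.00519739 0.00285526] [ 0.42004381 -1.53023752 -0.57090718]
```

View pics/s4.png

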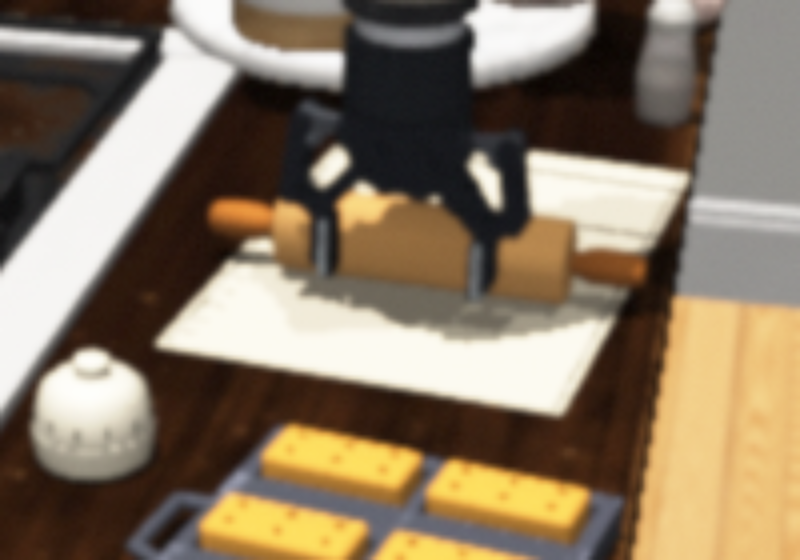

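The fingers are on the barrel and pushing it evenly.

Request:
apply_moves(
  moves="-1 0 0.05 0 0 0 0; -1 0 0.05 0 0 0 0; -1 0 0.05 0 0 0 0; -1 0 0.05 0 0 0 0; -1 0 0.05 0 0 0 0; -1 0 0.05 0 0 0 0; -1 0 0.05 0 0 0 0; -1 0 0.05 0 0 0 0; -1 0 0.05 0 0 0 0; -1 0 0.04 0 0 0 0; -1 0 0.03 0 0 0 0; -1 0 0.02 0 0 0 0",
)

```text
t: 8.18
eef_pos: [0.5073, -0.0573, 0.003]
tool_rot: [0.0, 0.998, -0.068, 0.0]
contact_force: [-0.2, -0.4, -0.1]
gripper_width: 0.998
```

```bash
python3 -c "
from h import *
p=shot('side')
cv2.imwrite('pics/s5.png',cv2.resize(p['image'][180:320,220:420],(800,560))[...,::-1])
E=bot.get_obs()['eef_pos'];print(E,bot.get_obs()['contact_force'])
d=E[:2]-[.5045,-.08];print(d@[.134,.991],d@[.991,-.134])
p=shot('scene')
cv2.imwrite('pics/c5.png',cv2.resize(p['image'][190:310,250:470],(800,436),interpolation=cv2.INTER_CUBIC)[...,::-1])
"
```

```text
[ 0.50728666 -0.05760724  0.00298378] [-0.41164427 -0.24752174  0.09048346]
0.022564634203464586 -0.00023904623242272785
```

View pics/s5.png

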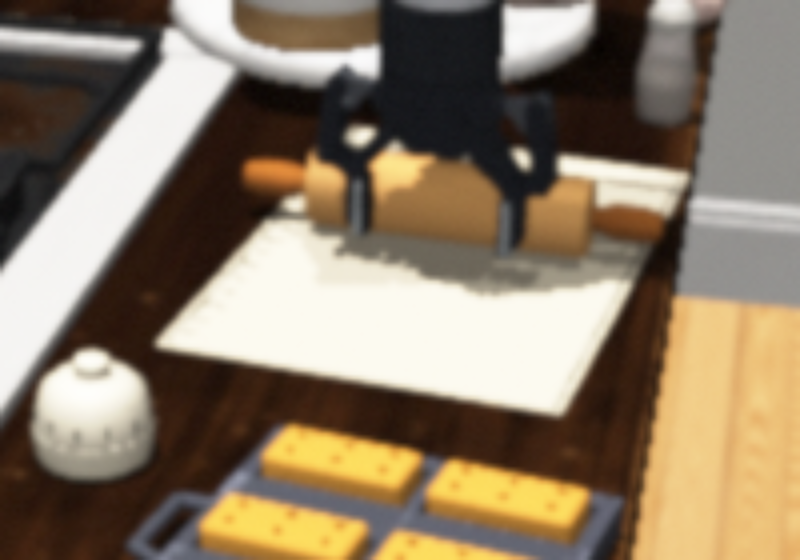

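View pics/c5.png

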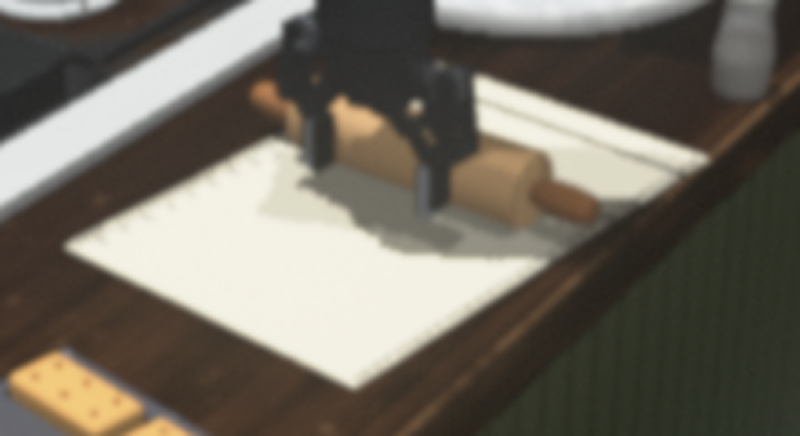

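Request:
apply_moves(
  moves="-1 0 0.04 0 0 0 0; -1 0 0.05 0 0 0 0; -1 0 0.05 0 0 0 0; -1 0 0.05 0 0 0 0; -1 0 0.05 0 0 0 0; -1 0 0.05 0 0 0 0; -1 0 0.05 0 0 0 0; -1 0 0.05 0 0 0 0; -1 0 0.05 0 0 0 0; -1 0 0.04 0 0 0 0; -1 0 0.03 0 0 0 0; -1 0 0.03 0 0 0 0",
)

```text
t: 9.28
eef_pos: [0.4987, -0.1213, 0.003]
tool_rot: [0.0, 0.998, -0.067, 0.0]
contact_force: [-0.7, 0.5, 0.3]
gripper_width: 0.998
```

Request:
apply_moves(
  moves="-1 0 0.03 0 0 0 0; -1 0 0.02 0 0 0 0; -1 0 0.02 0 0 0 0; -1 0 0.02 0 0 0 0; -1 0 0.01 0 0 0 0; -1 0 0.01 0 0 0 0; -1 0 0 0 0 0 0",
)

```text
t: 9.87
eef_pos: [0.497, -0.134, 0.0031]
tool_rot: [0.0, 0.998, -0.067, 0.001]
contact_force: [-0.4, -0.4, -1.2]
gripper_width: 1.001
```

```bash
python3 -c "
from h import *
p=shot('side')
cv2.imwrite('pics/s6.png',cv2.resize(p['image'][180:320,220:420],(800,560))[...,::-1])
E=bot.get_obs()['eef_pos'];print(E,bot.get_obs()['contact_force'])
d=E[:2]-[.5045,-.08];print(d@[.134,.991],d@[.991,-.134])
p=shot('scene')
cv2.imwrite('pics/c6.png',cv2.resize(p['image'][190:310,250:470],(800,436),interpolation=cv2.INTER_CUBIC)[...,::-1])
"
```

```text
[ 0.4970401  -0.13387331  0.00306221] [-0.3335847  -0.64203378 -0.52394715]
-0.05438808061101749 -0.00017373914836221432
```

View pics/s6.png

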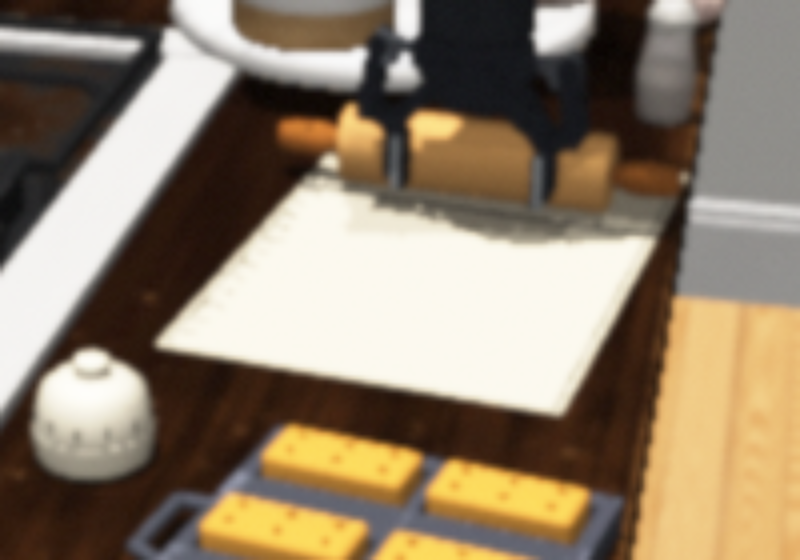

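View pics/c6.png

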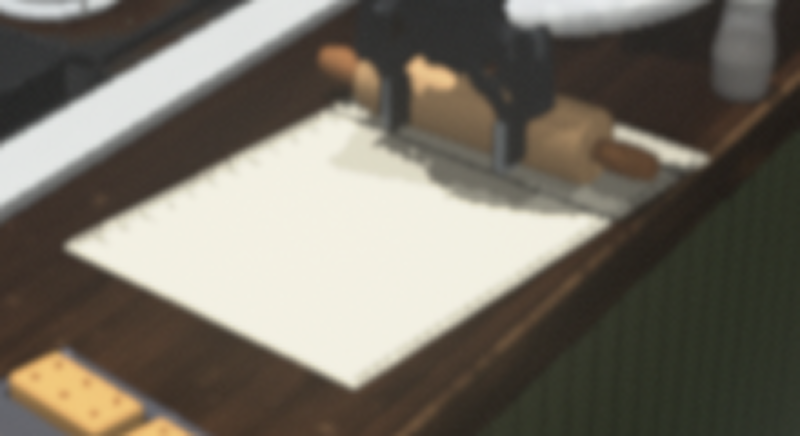

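```bash
python3 -c "
from h import *
p=shot('scene');q=shot('side')
f=lambda w:((w[:2]-[.5045,-.08])@[.991,-.134],(w[:2]-[.5045,-.08])@[.134,.991])
for u in [(321,57),(657,162)]: print(np.round(f(onz(p,np.array(u)/(800/220)+[250,190],.026)),4))
for u in [(280,132),(684,179)]: print(np.round(f(onz(q,np.array(u)/4+[220,180],.026)),4))
for c in (p,q):
  for x in nets.spot_point(c,'pin')[:1]: print(x,np.round(f(onz(c,x['location'],.026)),4))
"
```

```text
[ 0.1443 -0.0884]
[-0.1242 -0.11  ]
[ 0.1407 -0.0893]
[-0.1303 -0.1083]
{'location': [384.2, 220.2], 'score': 0.97} [ 0.0034 -0.099 ]
{'location': [338.2, 220.9], 'score': 0.72} [ 0.0046 -0.0834]
```

Request:
apply_moves(
  moves="-1 0 0.01 0 0 0 0; -1 0 0.01 0 0 0 0; -1 0 0.02 0 0 0 0; -1 0 0.02 0 0 0 0; -1 0 0.02 0 0 0 0; -1 0 0.01 0 0 0 0; -1 0 0.01 0 0 0 0; -1 0 0.01 0 0 0 0; -1 0 0 0 0 0 0; -1 0 -0.02 0 0 0 0; -1 0 -0.1 0 0 0 0; -1 0 -0.2 0 0 0 0",
)

```text
t: 11.17
eef_pos: [0.5, -0.1107, 0.0029]
tool_rot: [0.001, 0.998, -0.07, 0.0]
contact_force: [0.7, -0.0, -0.4]
gripper_width: 1.002
```

Request:
apply_moves(
  moves="-1 0 -0.25 -0.1 0 0 0; -1 0 -0.25 -0.25 0 0 0; -1 0 -0.2 -0.25 0 0 0; -1 0 -0.2 -0.25 0 0 0; -1 0 -0.2 -0.25 0 0 0; -1 0 -0.2 -0.25 0 0 0; -1 0 -0.2 -0.25 0 0 0; -1 0 0 0 0 0 0; -1 0 0 0 0 0 0",
)

```text
t: 11.92
eef_pos: [0.5252, 0.0723, 0.1965]
tool_rot: [-0.001, 0.998, -0.065, 0.003]
contact_force: [-0.4, -0.6, -1.3]
gripper_width: 1.004
```

```bash
python3 -c "
from h import *
o=bot.get_obs();print(o['eef_pos'],o['q'].round(2))
p=shot('wrist','w7')
p=shot('scene')
cv2.imwrite('pics/c7.png',cv2.resize(p['image'][190:310,250:470],(800,436),interpolation=cv2.INTER_CUBIC)[...,::-1])
"
```

```text
[0.52516498 0.07226533 0.1965127 ] [ 0.27  0.34 -0.64  1.91  0.25  0.96 -0.61]
```

View pics/w7.png

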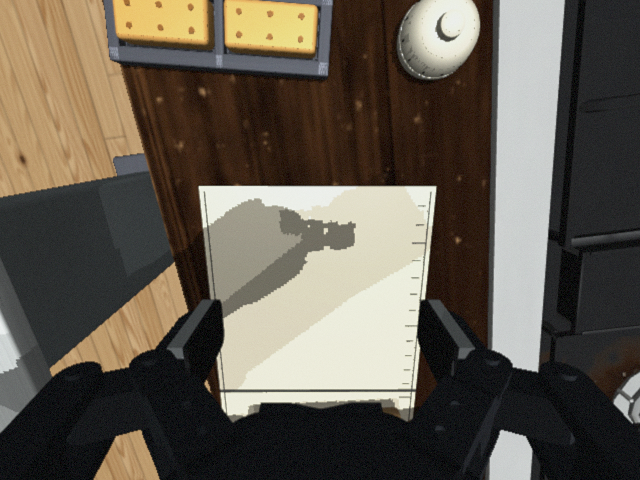

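View pics/c7.png

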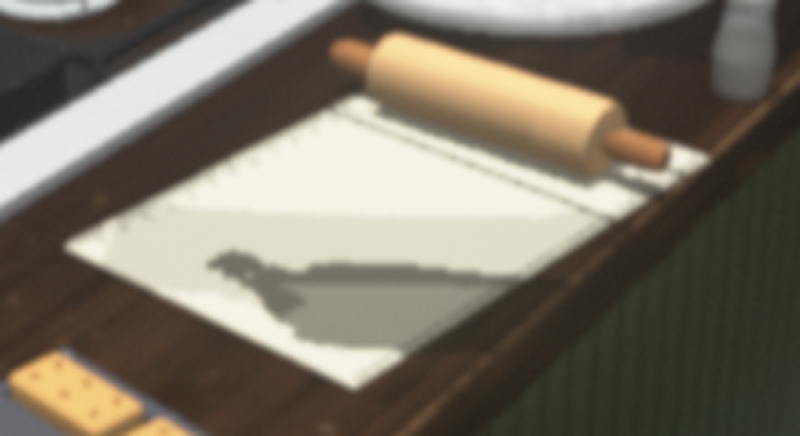

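```bash
python3 -c "
from h import *
p=shot('scene');q=shot('side','s7')
cv2.imwrite('pics/s7.png',cv2.resize(q['image'][180:320,220:420],(800,560),interpolation=cv2.INTER_CUBIC)[...,::-1])
f=lambda w:((w[:2]-[.5045,-.08])@[.991,-.134],(w[:2]-[.5045,-.08])@[.134,.991])
for u in [(333,50),(668,154)]: print(np.round(f(onz(p,np.array(u)/(800/220)+[250,190],.026)),4))
for c in (p,q):
  for x in nets.spot_point(c,'pin')[:1]: print(x,np.round(f(onz(c,x['location'],.026)),4))
for P in ([.5045-.11*.134+.1*s*.991,-.08-.11*.991-.1*s*.134,0] for s in (-1,0,1)): print((proj(p,P)-[250,190])*800/220)
plan(.42,.2,.34,-.134+np.pi*0)
"
```

```text
[ 0.1456 -0.1027]
[-0.1234 -0.1237]
{'location': [385.3, 217.5], 'score': 0.92} [ 0.0105 -0.1124]
{'location': [339.9, 217.5], 'score': 0.77} [ 0.0068 -0.1076]
[[623.25984169 185.91728236]]
[[500.97677132 139.97971022]]
[[388.40832876  97.69159189]]
-1 -0.17 -0.16 -0.2 0 0 -0.01; -1 -0.17 -0.16 -0.2 0 0 0; -1 -0.17 -0.16 -0.21 0 0 -0.01; -1 -0.16 -0.16 -0.2 0 0.01 0; -1 -0.17 -0.17 -0.21 0.01 0 -0.01; -1 -0.16 -0.16 -0.2 0 0.01 0
end [0.4205 0.1995 0.3397] -7.68
```

View pics/s7.png

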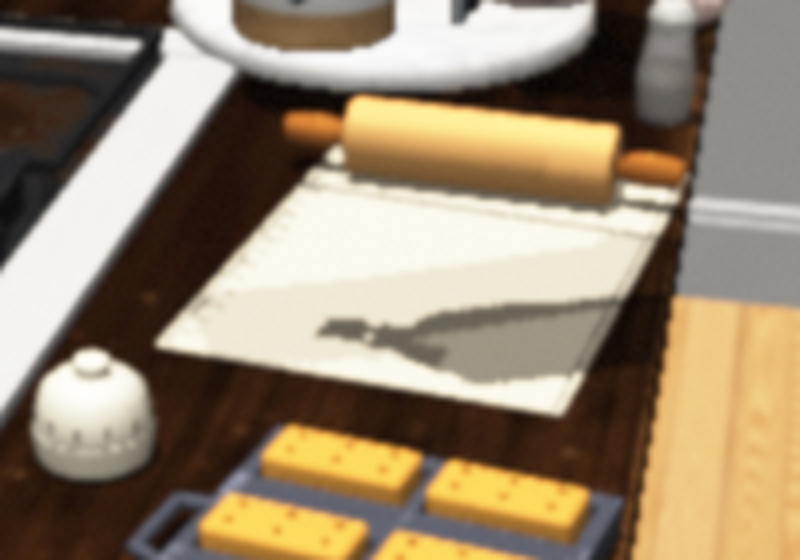

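The pin now lies between the lines, measured at mat y ≈ -0.110 with about 0.07 rad tilt. Next I'll turn the jaws across the bars and look at the mould from above.

```bash
python3 -c "
from h import *
plan(.38,.34,.34,np.pi/2)
"
```

```text
-1 -0.06 -0.08 -0.05 0 0 -0.98; -1 -0.05 -0.09 -0.05 0 0 -0.98; -1 -0.05 -0.09 -0.05 0 0 -0.98; -1 -0.04 -0.09 -0.05 0 0 -0.98; -1 -0.04 -0.1 -0.05 0 0 -0.98; -1 -0.03 -0.1 -0.05 0 0 -0.98; -1 -0.02 -0.1 -0.05 0 0 -0.98; -1 -0.01 -0.1 -0.05 0 0 -0.98; -1 -0.01 -0.1 -0.05 0 0 -0.98; -1 0 -0.1 -0.05 0 0 -0.98; -1 0.01 -0.1 -0.05 0 0 -0.98; -1 0.01 -0.1 -0.05 0 0 -0.98
-1 0.02 -0.1 -0.05 0 0 -0.98; -1 0.03 -0.1 -0.05 0 0 -0.98; -1 0.03 -0.1 -0.05 0 0 -0.98; -1 0.04 -0.09 -0.05 0 0 -0.97; -1 0.05 -0.09 -0.05 0 0 -0.98; -1 0.05 -0.09 -0.05 0 0 -0.97; -1 0.06 -0.09 -0.05 0 0 -0.98; -1 0.06 -0.08 -0.05 0 0 -0.97; -1 0.07 -0.08 -0.04 0 0 -0.98; -1 0.08 -0.07 -0.05 0 0 -0.97; -1 0.08 -0.06 -0.04 -0.01 0 -0.98; -1 0.08 -0.06 -0.05 0 0.01 -0.97
-1 0.09 -0.06 -0.04 -0.01 0 -0.98
end [0.3795 0.3397 0.3397] 90.0
```

Request:
apply_moves(
  moves="-1 -0.06 -0.08 -0.05 0 0 -0.98; -1 -0.05 -0.09 -0.05 0 0 -0.98; -1 -0.05 -0.09 -0.05 0 0 -0.98; -1 -0.04 -0.09 -0.05 0 0 -0.98; -1 -0.04 -0.1 -0.05 0 0 -0.98; -1 -0.03 -0.1 -0.05 0 0 -0.98; -1 -0.02 -0.1 -0.05 0 0 -0.98; -1 -0.01 -0.1 -0.05 0 0 -0.98; -1 -0.01 -0.1 -0.05 0 0 -0.98; -1 0 -0.1 -0.05 0 0 -0.98; -1 0.01 -0.1 -0.05 0 0 -0.98; -1 0.01 -0.1 -0.05 0 0 -0.98",
)

```text
t: 13.22
eef_pos: [0.4554, 0.1981, 0.266]
tool_rot: [0.0, 0.941, 0.337, -0.0]
contact_force: [0.1, 0.6, 0.3]
gripper_width: 1.001
```

Request:
apply_moves(
  moves="-1 0.02 -0.1 -0.05 0 0 -0.98; -1 0.03 -0.1 -0.05 0 0 -0.98; -1 0.03 -0.1 -0.05 0 0 -0.98; -1 0.04 -0.09 -0.05 0 0 -0.97; -1 0.05 -0.09 -0.05 0 0 -0.98; -1 0.05 -0.09 -0.05 0 0 -0.97; -1 0.06 -0.09 -0.05 0 0 -0.98; -1 0.06 -0.08 -0.05 0 0 -0.97; -1 0.07 -0.08 -0.04 0 0 -0.98; -1 0.08 -0.07 -0.05 0 0 -0.97; -1 0.08 -0.06 -0.04 -0.01 0 -0.98; -1 0.08 -0.06 -0.05 0 0.01 -0.97",
)

```text
t: 14.22
eef_pos: [0.386, 0.3289, 0.3354]
tool_rot: [0.0, 0.73, 0.684, 0.0]
contact_force: [-0.9, -0.1, 0.3]
gripper_width: 0.997
```

Request:
apply_moves(
  moves="-1 0.09 -0.06 -0.04 -0.01 0 -0.98; -1 0 0 0 0 0 0; -1 0 0 0 0 0 0",
)

```text
t: 14.47
eef_pos: [0.3795, 0.3402, 0.3403]
tool_rot: [0.001, 0.707, 0.707, 0.001]
contact_force: [-0.0, 0.3, -0.1]
gripper_width: 0.997
```

```bash
python3 -c "
from h import *
o,r=tool();print(o['eef_pos'],o['q'].round(2),np.degrees(np.arctan2(r[1,0],r[0,0])))
p=shot('wrist','w8')
"
```

```text
[0.37952009 0.34022798 0.34025176] [ 0.11  0.28 -1.14  1.75  0.26  1.28  0.48] 90.00639092259132
```

View pics/w8.png

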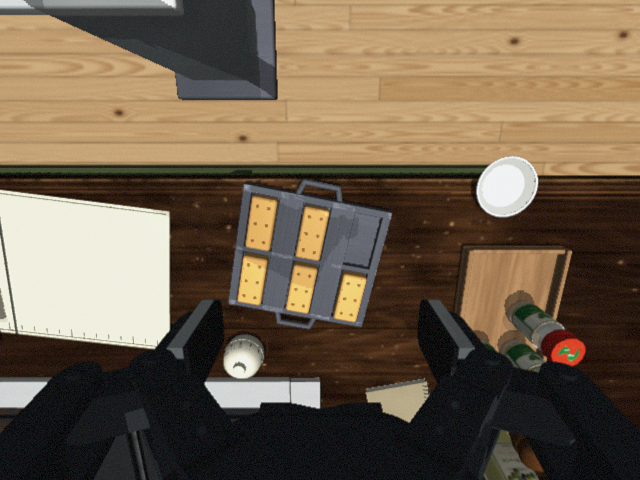

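The wrist view shows five bars, with tops near (262,222), (313,233), (252,280), (302,288) and (350,298). The near-left cavity at (362,238) is empty, so bar4 is absent.

```bash
cat > bars.py <<'E'
from h import *
from scipy import ndimage
def bars(p,z=.031,show=None,amin=300):
    hsv=cv2.cvtColor(p['image'],cv2.COLOR_RGB2HSV)
    m=cv2.inRange(hsv,(12,90,90),(32,255,255))
    k=None
    reg=[r for r in nets.outline_of(p,'bar0') if r['score']>.4]
    out=[]
    for r in reg:
        M=r['region'].astype(np.uint8)
        if M.sum()<amin: continue
        M=cv2.bitwise_and(m,M*255); M=cv2.morphologyEx(M,cv2.MORPH_CLOSE,np.ones((5,5),np.uint8)); M=cv2.morphologyEx(M,cv2.MORPH_OPEN,np.ones((5,5),np.uint8))
        c,_=cv2.findContours(M,cv2.RETR_EXTERNAL,cv2.CHAIN_APPROX_NONE)
        if not c: continue
        c=max(c,key=cv2.contourArea)
        W=np.array([onz(p,u,z)[:2] for u in c[:,0,:].astype(float)])
        (cx,cy),(w,h),a=cv2.minAreaRect((W*1000).astype(np.float32))
        if w<h: a+=90;w,h=h,w
        a=(a+90)%180-90
        out.append((cx/1000,cy/1000,a,w,h,r['score'],proj(p,[cx/1000,cy/1000,z])[0]))
    return out
if __name__=='__main__':
    import sys
    p=shot('wrist')
    for b in bars(p,float(sys.argv[1]) if len(sys.argv)>1 else .031): print('%.4f %.4f ang %.1f  size %.1f %.1f s %.2f'%b[:6],b[6].round(0))
E
python3 bars.py
python3 - <<'E'
from h import *
p=shot('wrist')
# mould corners at z=.02
for u in [(246,185),(391,214),(362,327),(230,302)]: print(onz(p,u,.02).round(4))
for n in ['mould','kitchen_timer']:
  print(n,[onz(p,x['location'],0).round(3) for x in nets.spot_point(p,n)[:1]])
E
```

```text
0.5052 0.2399 ang -10.9  size 76.1 36.5 s 0.82 [252. 280.]
0.5186 0.3122 ang -11.1  size 76.2 35.2 s 0.80 [302. 288.]
0.5337 0.3837 ang -11.7  size 76.8 36.3 s 0.70 [350. 298.]
0.4189 0.2580 ang -11.1  size 75.4 35.8 s 0.62 [262. 223.]
[0.368 0.237 0.02 ]
[0.4093 0.439  0.02  ]
[0.591  0.4043 0.02  ]
[0.5467 0.2001 0.02  ]
mould [array([0.478, 0.323, 0.   ])]
kitchen_timer [array([0.638, 0.218, 0.   ])]
```

```bash
python3 -c "
from h import *
a=np.radians(78.8)
P,r=plan(.505,.240,.10,a,g=-0.35)
plan(.505,.24,.035,a,g=-.35,P=P,Rm=r,n=4)
"
```

```text
-0.35 -0.1 0.13 0.25 0 0 0.35; -0.35 -0.1 0.13 0.25 0 0 0.35; -0.35 -0.1 0.13 0.25 0.01 0 0.35; -0.35 -0.09 0.14 0.25 0 0 0.35; -0.35 -0.09 0.14 0.25 0.01 0 0.35; -0.35 -0.09 0.14 0.25 0 0 0.35; -0.35 -0.08 0.15 0.25 0.01 0 0.35; -0.35 -0.09 0.15 0.25 0 0 0.34
end [0.5055 0.2394 0.1006] 78.8
-0.35 0.001 -0.001 0.137 0 0 0; -0.35 0.001 -0.001 0.136 0.001 0 0; -0.35 0.001 -0.001 0.137 0 0 0; -0.35 0.001 -0.002 0.136 0.001 -0.001 0.001
end [0.505  0.24   0.0351] 78.8
```

Request:
apply_moves(
  moves="-0.35 -0.1 0.13 0.25 0 0 0.35; -0.35 -0.1 0.13 0.25 0 0 0.35; -0.35 -0.1 0.13 0.25 0.01 0 0.35; -0.35 -0.09 0.14 0.25 0 0 0.35; -0.35 -0.09 0.14 0.25 0.01 0 0.35; -0.35 -0.09 0.14 0.25 0 0 0.35; -0.35 -0.08 0.15 0.25 0.01 0 0.35; -0.35 -0.09 0.15 0.25 0 0 0.34; -0.35 0 0 0 0 0 0; -0.35 0 0 0 0 0 0",
)

```text
t: 15.6
eef_pos: [0.5051, 0.2387, 0.099]
tool_rot: [-0.001, 0.773, 0.634, -0.002]
contact_force: [0.0, 0.7, 1.0]
gripper_width: 0.675
```

```bash
python3 -c "
from h import *
o,r=tool();print(o['eef_pos'],o['q'].round(2),o['gripper_width'])
p=shot('wrist','w9')
plan(.505,.24,.04,np.radians(78.8),g=-.35,n=4)
"
```

```text
[0.5051015  0.23866337 0.09896575] [ 0.09  0.6  -0.85  1.9   0.57  0.9   0.33] 0.6747520769158936
-0.35 -0.001 0 0.126 -0.004 -0.003 0.005; -0.35 -0.001 0 0.127 -0.003 -0.003 0.005; -0.35 -0.002 0 0.126 -0.004 -0.003 0.005; -0.35 -0.001 0.001 0.127 -0.003 -0.003 0.004
end [0.505  0.24   0.0399] 78.8
```

View pics/w9.png

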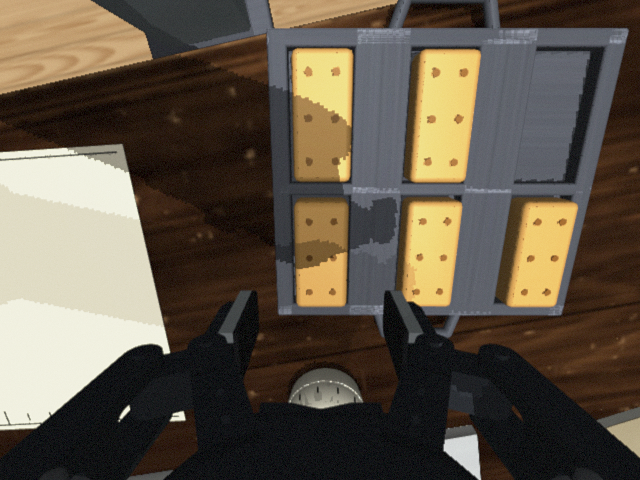

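The bar at (320,252) sits centred between the fingers at (238,320) and (400,320). I'll go down and grip it.

Request:
apply_moves(
  moves="-0.35 0 0 0.127 0 0 0; -0.35 0 0 0.127 0 0 0; -0.35 0 0 0.126 0 0 0; -0.35 0 0 0.127 0 0 0; -0.35 0 0 0.07 0 0 0; -0.35 0 0 0.07 0 0 0; -0.35 0 0 0 0 0 0; -0.35 0 0 0 0 0 0",
)

```text
t: 16.32
eef_pos: [0.5051, 0.2408, 0.0229]
tool_rot: [-0.0, 0.772, 0.636, 0.0]
contact_force: [-0.0, -0.1, 1.1]
gripper_width: 0.675
```

Request:
apply_moves(
  moves="1 0 0 0 0 0 0; 1 0 0 0 0 0 0; 1 0 0 0 0 0 0; 1 0 0 0 0 0 0; 1 0 0 0 0 0 0",
  force=40,
)

```text
t: 16.73
eef_pos: [0.5057, 0.2405, 0.0242]
tool_rot: [0.0, 0.772, 0.635, 0.001]
contact_force: [-2.0, -2.6, 5.1]
gripper_width: 0.403
```

Request:
apply_moves(
  moves="1 0 0 -0.08 0 0 0; 1 0 0 -0.15 0 0 0; 1 0 0 -0.25 0 0 0; 1 0 0 -0.25 0 0 0; 1 0 0 -0.15 0 0 0; 1 0 0 0 0 0 0",
)

```text
t: 17.23
eef_pos: [0.5074, 0.2427, 0.1338]
tool_rot: [0.001, 0.772, 0.636, 0.004]
contact_force: [1.0, -0.3, -0.7]
gripper_width: 0.407
```

```bash
python3 -c "
from h import *
o,r=tool();print(o['eef_pos'],o['gripper_width'],o['contact_force'])
p=shot('wrist','w10')
a=np.radians(82.3)
P,r=plan(.5547,-.0817,.10,a,g=1,step=.033)
plan(.5547,-.0817,.02,a,g=1,P=P,Rm=r,n=4)
"
```

```text
[0.50744074 0.24270784 0.13379976] 0.4065726077347911 [ 1.00687546 -0.25048649 -0.70330572]
1 -0.26 0.09 0.03 0.01 -0.01 -0.08; 1 -0.26 0.09 0.03 0.01 0 -0.09; 1 -0.26 0.09 0.02 0.01 -0.01 -0.08; 1 -0.26 0.09 0.03 0 0 -0.09; 1 -0.26 0.08 0.02 0.01 -0.01 -0.08; 1 -0.26 0.08 0.03 0 0 -0.09; 1 -0.26 0.08 0.02 0.01 -0.01 -0.08; 1 -0.26 0.08 0.03 0 0 -0.09; 1 -0.26 0.08 0.03 0.01 -0.01 -0.08; 1 -0.25 0.08 0.02 0 0 -0.09
end [ 0.5544 -0.0815  0.1   ] 82.32
1 0 0.001 0.167 0.001 0 0.001; 1 0 0.001 0.167 0.001 -0.001 0.001; 1 -0.001 0 0.166 0.001 0 0.001; 1 0 0.001 0.167 0.001 -0.001 0.001
end [ 0.5547 -0.0817  0.02  ] 82.3
```

View pics/w10.png

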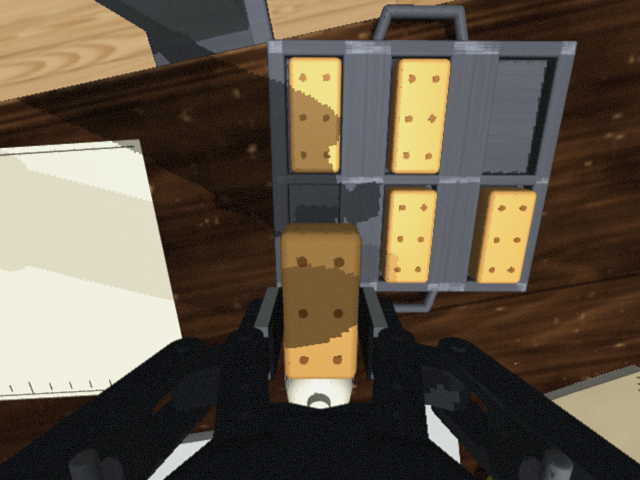

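The bar is held square and level at (320,300), and its cavity is now empty. I'll carry it to the mat.

Request:
apply_moves(
  moves="1 -0.26 0.09 0.03 0.01 -0.01 -0.08; 1 -0.26 0.09 0.03 0.01 0 -0.09; 1 -0.26 0.09 0.02 0.01 -0.01 -0.08; 1 -0.26 0.09 0.03 0 0 -0.09; 1 -0.26 0.08 0.02 0.01 -0.01 -0.08; 1 -0.26 0.08 0.03 0 0 -0.09; 1 -0.26 0.08 0.02 0.01 -0.01 -0.08; 1 -0.26 0.08 0.03 0 0 -0.09; 1 -0.26 0.08 0.03 0.01 -0.01 -0.08; 1 -0.25 0.08 0.02 0 0 -0.09; 1 0 0 0 0 0 0; 1 0 0 0 0 0 0",
)

```text
t: 18.28
eef_pos: [0.5521, -0.0852, 0.0964]
tool_rot: [-0.001, 0.754, 0.656, -0.003]
contact_force: [0.5, 0.7, -0.3]
gripper_width: 0.402
```

```bash
python3 -c "
from h import *
o,r=tool();print(o['eef_pos'],o['gripper_width'],o['q'].round(2))
p=shot('wrist','w11')
plan(.5547,-.0817,.022,np.radians(82.3),g=1,n=6)
"
```

```text
[ 0.55210749 -0.08523894  0.09639105] 0.4021980838060694 [ 0.68  0.61 -0.84  1.9   0.57  0.9   0.98]
1 0.003 0.004 0.104 -0.013 0.005 -0.003; 1 0.002 0.004 0.104 -0.013 0.005 -0.003; 1 0.002 0.003 0.104 -0.013 0.005 -0.003; 1 0.003 0.003 0.104 -0.013 0.005 -0.003; 1 0.002 0.004 0.104 -0.014 0.005 -0.003; 1 0.003 0.003 0.104 -0.013 0.004 -0.003
end [ 0.5547 -0.0817  0.022 ] 82.3
```

View pics/w11.png

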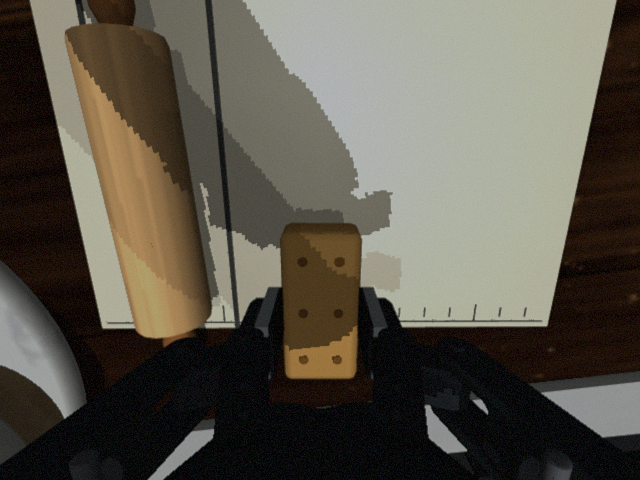

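Request:
apply_moves(
  moves="1 0 0 0.104 -0.01 0 0; 1 0 0 0.104 -0.01 0 0; 1 0 0 0.104 -0.01 0 0; 1 0 0 0.104 -0.01 0 0; 1 0 0 0.104 -0.01 0 0; 1 0 0 0.104 -0.01 0 0; 1 0 0 0.02 0 0 0; 1 0 0 0.01 0 0 0; 1 0 0 0 0 0 0",
)

```text
t: 19.08
eef_pos: [0.5528, -0.0826, 0.0191]
tool_rot: [0.001, 0.753, 0.658, -0.001]
contact_force: [0.2, 0.8, -0.4]
gripper_width: 0.402
```

Request:
apply_moves(
  moves="1 0 0 0.015 0 0 0; 1 0 0 0.012 0 0 0; 1 0 0 0 0 0 0; 1 0 0 0 0 0 0",
)

```text
t: 19.42
eef_pos: [0.5529, -0.083, 0.0163]
tool_rot: [0.001, 0.753, 0.658, -0.001]
contact_force: [-0.3, 0.0, -0.6]
gripper_width: 0.401
```

Request:
apply_moves(
  moves="1 0 0 0.008 0 0 0; 1 0 0 0 0 0 0; -0.2 0 0 0 0 0 0; -0.2 0 0 0 0 0 0; -0.2 0 0 0 0 0 0; -0.2 0 0 -0.1 0 0 0; -0.2 0 0 -0.25 0 0 0; -0.2 0 0 -0.3 0 0 0; -0.2 0 0 -0.3 0 0 0; -0.35 0 0 0 0 0 0",
)

```text
t: 20.25
eef_pos: [0.5569, -0.0815, 0.1365]
tool_rot: [0.005, 0.753, 0.658, 0.003]
contact_force: [1.8, 0.3, -0.2]
gripper_width: 0.676
```

```bash
python3 -c "
from h import *
p=shot('wrist','w12')
p=shot('side')
cv2.imwrite('pics/s12.png',cv2.resize(p['image'][180:360,210:410],(800,720))[:600,:,::-1])
a=np.radians(78.8)
P,r=plan(.4195,.258,.11,a,g=-0.35)
"
```

```text
-0.35 0.27 -0.15 0.02 0.01 0 0.09; -0.35 0.26 -0.15 0.02 0.01 0 0.09; -0.35 0.26 -0.15 0.02 0 0.01 0.09; -0.35 0.26 -0.15 0.02 0.01 0 0.09; -0.35 0.26 -0.16 0.01 0 0.01 0.09; -0.35 0.26 -0.16 0.02 0.01 0 0.09; -0.35 0.26 -0.16 0.01 0 0.01 0.08; -0.35 0.26 -0.16 0.02 0.01 0 0.09; -0.35 0.27 -0.16 0.02 0 0.01 0.08; -0.35 0.26 -0.16 0.01 0.01 0 0.09
end [0.42   0.2579 0.1101] 78.79
```

View pics/w12.png

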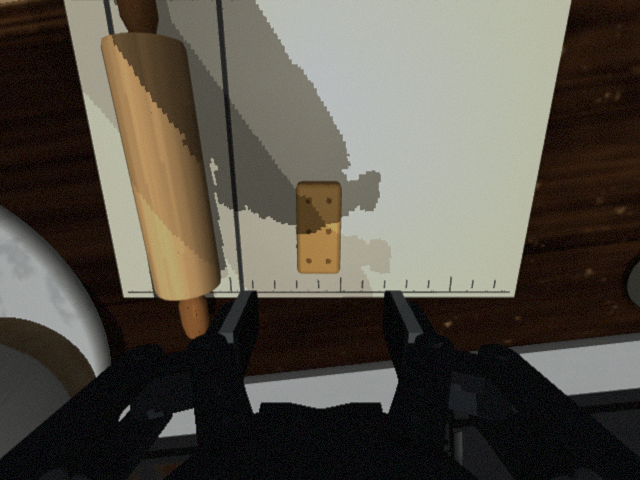

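View pics/s12.png

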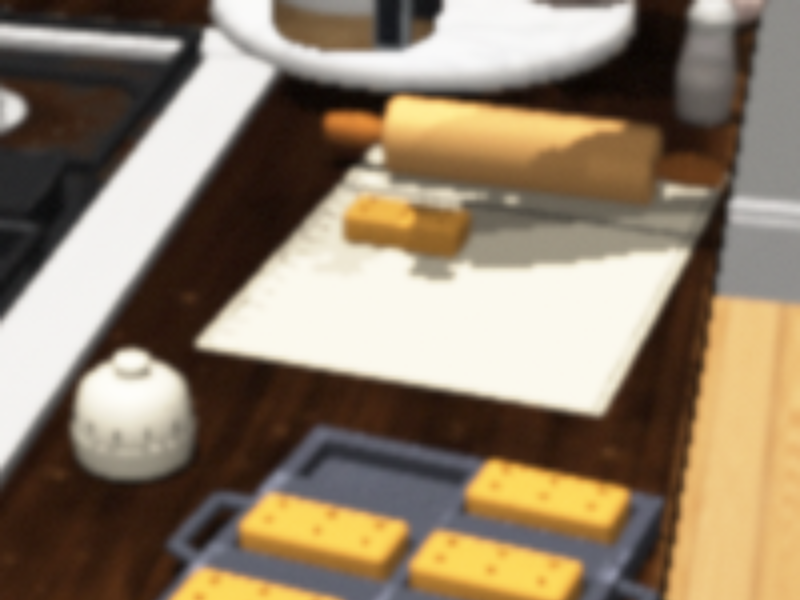

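The first bar lies flat on the mat at (318,227), and the pin is still between the lines. Next is bar0.

Request:
apply_moves(
  moves="-0.35 0.27 -0.15 0.02 0.01 0 0.09; -0.35 0.26 -0.15 0.02 0.01 0 0.09; -0.35 0.26 -0.15 0.02 0 0.01 0.09; -0.35 0.26 -0.15 0.02 0.01 0 0.09; -0.35 0.26 -0.16 0.01 0 0.01 0.09; -0.35 0.26 -0.16 0.02 0.01 0 0.09; -0.35 0.26 -0.16 0.01 0 0.01 0.08; -0.35 0.26 -0.16 0.02 0.01 0 0.09; -0.35 0.27 -0.16 0.02 0 0.01 0.08; -0.35 0.26 -0.16 0.01 0.01 0 0.09; -0.35 0 0 0 0 0 0; -0.35 0 0 0 0 0 0",
)

```text
t: 21.35
eef_pos: [0.4167, 0.26, 0.108]
tool_rot: [-0.002, 0.771, 0.637, -0.002]
contact_force: [0.0, -0.5, 0.2]
gripper_width: 0.677
```

```bash
python3 bars.py; python3 -c "
from h import *
o,r=tool();print(o['eef_pos'],o['gripper_width'],o['q'].round(2))
p=shot('wrist','w13')
plan(.419,.258,.04,np.radians(78.8),g=-.35,n=4)
"
```

```text
0.5413 -0.0392 ang -26.4  size 5.0 1.6 s 0.94 [  1. 452.]
0.4180 0.2571 ang -11.0  size 75.4 34.9 s 0.82 [316. 254.]
0.5089 0.3860 ang -11.0  size 39.4 37.8 s 0.66 [508. 336.]
0.4323 0.3271 ang -11.2  size 75.5 35.1 s 0.62 [419. 255.]
0.5312 0.2945 ang -7.7  size 39.6 9.5 s 0.56 [391. 379.]
[0.41837067 0.2568304  0.10776674] 0.667672588546303 [ 0.06  0.51 -0.91  2.05  0.53  0.85  0.21]
-0.35 0.004 0 0.141 -0.017 0.006 -0.006; -0.35 0.004 0 0.141 -0.017 0.006 -0.005; -0.35 0.003 0 0.142 -0.017 0.007 -0.006; -0.35 0.004 0 0.141 -0.016 0.006 -0.005
end [0.419 0.258 0.04 ] 78.8
```

View pics/w13.png

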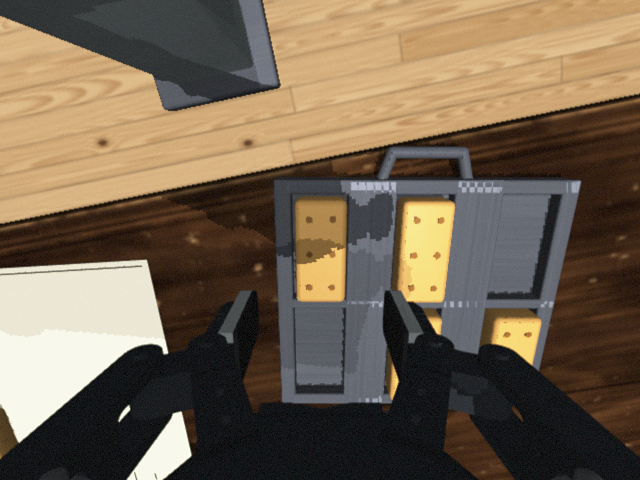

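Request:
apply_moves(
  moves="-0.35 0 0 0.141 -0.02 0 0; -0.35 0 0 0.141 -0.02 0 0; -0.35 0 0 0.141 -0.02 0 0; -0.35 0 0 0.141 -0.01 0 0; -0.35 0 0 0.07 0 0 0; -0.35 0 0 0.06 0 0 0; -0.35 0 0 0 0 0 0; -0.35 0 0 0 0 0 0",
)

```text
t: 22.17
eef_pos: [0.4189, 0.2576, 0.0254]
tool_rot: [0.0, 0.773, 0.634, 0.0]
contact_force: [0.0, -0.1, 0.7]
gripper_width: 0.673
```

Request:
apply_moves(
  moves="1 0 0 0 0 0 0; 1 0 0 0 0 0 0; 1 0 0 0 0 0 0; 1 0 0 0 0 0 0; 1 0 0 0 0 0 0",
  force=40,
)

```text
t: 22.58
eef_pos: [0.4191, 0.2577, 0.0263]
tool_rot: [0.001, 0.773, 0.635, 0.001]
contact_force: [-0.7, -2.0, 7.0]
gripper_width: 0.405
```

Request:
apply_moves(
  moves="1 0 0 -0.08 0 0 0; 1 0 0 -0.15 0 0 0; 1 0 0 -0.25 0 0 0; 1 0 0 -0.25 0 0 0; 1 0 0 -0.1 0 0 0; 1 0 0 0 0 0 0; 1 0 0 0 0 0 0",
)

```text
t: 23.17
eef_pos: [0.419, 0.2578, 0.1254]
tool_rot: [0.001, 0.773, 0.635, 0.001]
contact_force: [0.7, -0.3, -1.1]
gripper_width: 0.403
```

```bash
python3 -c "
from h import *
o,r=tool();print(o['eef_pos'],o['gripper_width'],o['contact_force'])
p=shot('wrist','w14')
a=np.radians(82.3)
P,r=plan(.4556,-.0683,.10,a,g=1,step=.033)
"
```

```text
[0.41897638 0.25784793 0.12544855] 0.40299679216032036 [ 0.65968292 -0.26854383 -1.10496768]
1 -0.26 0.08 0.02 0 0 -0.09; 1 -0.26 0.08 0.02 0 0 -0.09; 1 -0.26 0.08 0.02 0 0 -0.09; 1 -0.26 0.08 0.02 0 0 -0.09; 1 -0.26 0.08 0.02 0 0 -0.09; 1 -0.26 0.07 0.02 0 0 -0.09; 1 -0.27 0.07 0.02 0 0 -0.09; 1 -0.26 0.07 0.02 0.01 0 -0.08; 1 -0.27 0.07 0.02 0 0 -0.09; 1 -0.26 0.08 0.03 0.01 0.01 -0.08
end [ 0.4559 -0.0679  0.0996] 82.3
```

View pics/w14.png

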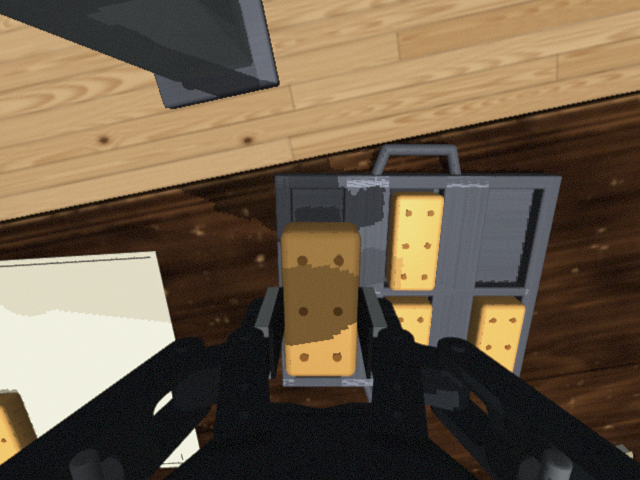

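Bar0 is held at (320,300). I'll carry it to its slot.

Request:
apply_moves(
  moves="1 -0.26 0.08 0.02 0 0 -0.09; 1 -0.26 0.08 0.02 0 0 -0.09; 1 -0.26 0.08 0.02 0 0 -0.09; 1 -0.26 0.08 0.02 0 0 -0.09; 1 -0.26 0.08 0.02 0 0 -0.09; 1 -0.26 0.07 0.02 0 0 -0.09; 1 -0.27 0.07 0.02 0 0 -0.09; 1 -0.26 0.07 0.02 0.01 0 -0.08; 1 -0.27 0.07 0.02 0 0 -0.09; 1 -0.26 0.08 0.03 0.01 0.01 -0.08; 1 0 0 0 0 0 0; 1 0 0 0 0 0 0",
)

```text
t: 24.22
eef_pos: [0.4549, -0.0691, 0.0981]
tool_rot: [-0.002, 0.754, 0.656, -0.001]
contact_force: [-0.6, 1.1, -0.8]
gripper_width: 0.399
```

```bash
python3 -c "
from h import *
o,r=tool();print(o['eef_pos'],o['gripper_width'],o['q'].round(2))
p=shot('wrist','w15')
plan(.4556,-.0683,.022,np.radians(82.3),g=1,n=6)
"
```

```text
[ 0.45494658 -0.06907713  0.09810352] 0.3991781221964635 [ 0.76  0.47 -0.9   2.12  0.52  0.79  0.97]
1 -0.001 0.001 0.106 -0.007 -0.004 -0.003; 1 -0.002 0.001 0.106 -0.007 -0.004 -0.002; 1 -0.001 0.001 0.107 -0.006 -0.004 -0.003; 1 -0.001 0.001 0.106 -0.007 -0.003 -0.002; 1 -0.002 0.001 0.107 -0.006 -0.004 -0.003; 1 -0.001 0.001 0.106 -0.007 -0.003 -0.002
end [ 0.4556 -0.0683  0.022 ] 82.3
```

View pics/w15.png

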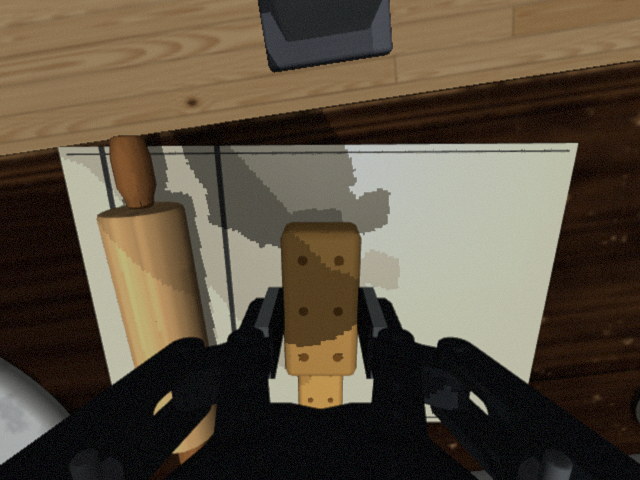

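Request:
apply_moves(
  moves="1 0 0 0.106 -0.01 0 0; 1 0 0 0.106 -0.01 0 0; 1 0 0 0.106 -0.01 0 0; 1 0 0 0.106 0 0 0; 1 0 0 0.106 0 0 0; 1 0 0 0.106 0 0 0; 1 0 0 0.02 0 0 0; 1 0 0 0.02 0 0 0; 1 0 0 0 0 0 0; 1 0 0 0 0 0 0",
)

```text
t: 25.1
eef_pos: [0.4565, -0.0666, 0.019]
tool_rot: [0.001, 0.753, 0.659, 0.001]
contact_force: [0.2, -0.1, 0.6]
gripper_width: 0.404
```

Request:
apply_moves(
  moves="1 0 0 0.01 0 0 0; 1 0 0 0.01 0 0 0; 1 0 0 0 0 0 0; -0.2 0 0 0 0 0 0; -0.2 0 0 0 0 0 0; -0.2 0 0 0 0 0 0; -0.2 0 0 -0.1 0 0 0; -0.2 0 0 -0.25 0 0 0; -0.2 0 0 -0.3 0 0 0; -0.2 0 0 -0.25 0 0 0; -0.35 0 0 0 0 0 0",
)

```text
t: 26.02
eef_pos: [0.4594, -0.067, 0.129]
tool_rot: [0.004, 0.753, 0.658, 0.003]
contact_force: [1.0, -0.8, -0.9]
gripper_width: 0.675
```

```bash
python3 -c "
from h import *
p=shot('wrist','w16')
a=np.radians(78.8)
P,r=plan(.519,.3122,.11,a,g=-0.35)
"
```

```text
-0.35 0.32 0.01 0.01 0.01 0 0.09; -0.35 0.32 0.01 0.01 0.01 0 0.09; -0.35 0.32 0 0.02 0.01 0 0.09; -0.35 0.32 0 0.01 0.01 0 0.09; -0.35 0.32 0 0.02 0.01 0 0.08; -0.35 0.32 0 0.01 0.01 0 0.09; -0.35 0.32 -0.01 0.02 0.01 0 0.08; -0.35 0.32 -0.01 0.01 0.01 0 0.09; -0.35 0.32 -0.01 0.02 0.01 0 0.08; -0.35 0.32 0 0.01 0.02 0 0.09
end [0.5192 0.3117 0.1101] 78.79
```

View pics/w16.png

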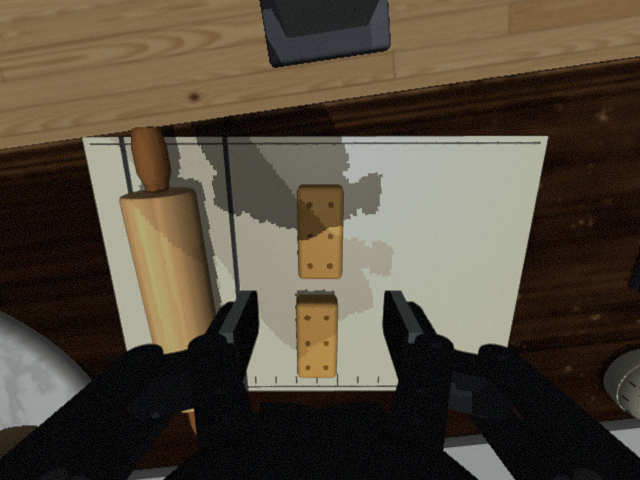

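Both bars lie flat on the mat, at (320,230) and (317,335). Next is bar3, far middle.

Request:
apply_moves(
  moves="-0.35 0.32 0.01 0.01 0.01 0 0.09; -0.35 0.32 0.01 0.01 0.01 0 0.09; -0.35 0.32 0 0.02 0.01 0 0.09; -0.35 0.32 0 0.01 0.01 0 0.09; -0.35 0.32 0 0.02 0.01 0 0.08; -0.35 0.32 0 0.01 0.01 0 0.09; -0.35 0.32 -0.01 0.02 0.01 0 0.08; -0.35 0.32 -0.01 0.01 0.01 0 0.09; -0.35 0.32 -0.01 0.02 0.01 0 0.08; -0.35 0.32 0 0.01 0.02 0 0.09; -0.35 0 0 0 0 0 0; -0.35 0 0 0 0 0 0",
)

```text
t: 27.07
eef_pos: [0.5152, 0.3147, 0.1064]
tool_rot: [-0.003, 0.771, 0.637, -0.002]
contact_force: [0.6, -1.2, 0.1]
gripper_width: 0.675
```

```bash
python3 bars.py; python3 -c "
from h import *
o,r=tool();print(o['eef_pos'],o['gripper_width'],o['q'].round(2))
p=shot('wrist','w17')
plan(.519,.3122,.04,np.radians(78.8),g=-.35,n=4)
"
```

```text
0.4354 0.3283 ang -11.2  size 73.6 35.1 s 0.79 [317. 128.]
0.5329 0.3830 ang -11.3  size 76.1 35.8 s 0.72 [422. 258.]
0.5184 0.3120 ang -11.0  size 76.0 35.1 s 0.60 [317. 257.]
[0.51608174 0.31077419 0.10633203] 0.6734347672668525 [-0.03  0.66 -0.84  1.79  0.58  0.97  0.26]
-0.35 0.006 0.005 0.139 -0.024 0.006 -0.002; -0.35 0.005 0.005 0.139 -0.024 0.006 -0.002; -0.35 0.006 0.005 0.138 -0.025 0.007 -0.002; -0.35 0.005 0.005 0.139 -0.024 0.006 -0.002
end [0.519  0.3122 0.04  ] 78.8
```

View pics/w17.png

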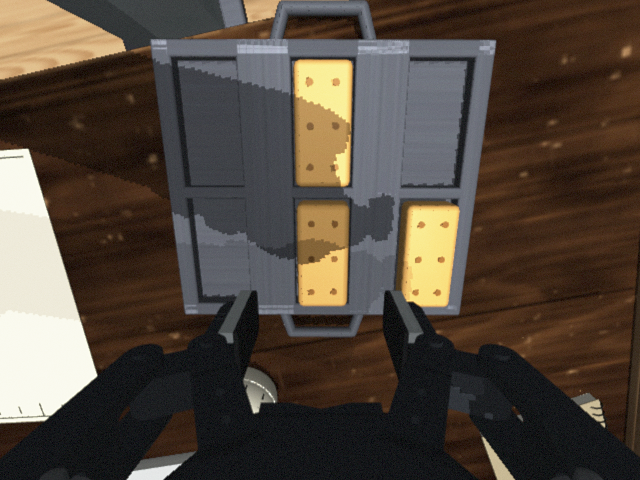

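Request:
apply_moves(
  moves="-0.35 0.005 0.005 0.139 -0.02 0 0; -0.35 0.005 0.005 0.139 -0.02 0 0; -0.35 0.005 0.005 0.139 -0.02 0 0; -0.35 0.005 0.005 0.139 -0.02 0 0; -0.35 0 0 0.07 0 0 0; -0.35 0 0 0.065 0 0 0; -0.35 0 0 0 0 0 0; -0.35 0 0 0 0 0 0",
)

```text
t: 27.88
eef_pos: [0.5192, 0.3139, 0.0248]
tool_rot: [-0.0, 0.773, 0.635, -0.0]
contact_force: [-0.6, 0.5, 0.8]
gripper_width: 0.675
```

Request:
apply_moves(
  moves="1 0 0 0 0 0 0; 1 0 0 0 0 0 0; 1 0 0 0 0 0 0; 1 0 0 0 0 0 0; 1 0 0 0 0 0 0",
  force=40,
)

```text
t: 28.3
eef_pos: [0.5195, 0.3132, 0.0259]
tool_rot: [0.001, 0.773, 0.635, -0.0]
contact_force: [-1.9, -4.0, 6.2]
gripper_width: 0.401
```

Request:
apply_moves(
  moves="1 0 0 -0.08 0 0 0; 1 0 0 -0.15 0 0 0; 1 0 0 -0.25 0 0 0; 1 0 0 -0.25 0 0 0; 1 0 0 -0.1 0 0 0; 1 0 0 0 0 0 0; 1 0 0 0 0 0 0",
)

```text
t: 28.88
eef_pos: [0.5196, 0.314, 0.125]
tool_rot: [-0.0, 0.773, 0.635, 0.001]
contact_force: [0.4, -1.0, -1.6]
gripper_width: 0.403
```

```bash
python3 -c "
from h import *
o,r=tool();print(o['eef_pos'],o['gripper_width'],o['contact_force'])
p=shot('wrist','w18')
a=np.radians(82.3)
P,r=plan(.5634,-.0173,.10,a,g=1,step=.036)
"
```

```text
[0.51961675 0.31403278 0.12499877] 0.4027218411958696 [ 0.41541087 -1.03990828 -1.60254676]
1 -0.26 0.09 0.02 0 0 -0.09; 1 -0.26 0.09 0.02 0 0 -0.09; 1 -0.27 0.09 0.02 0 0 -0.09; 1 -0.26 0.08 0.02 0 0 -0.09; 1 -0.27 0.08 0.02 0 0 -0.08; 1 -0.27 0.08 0.02 0 0 -0.09; 1 -0.27 0.08 0.02 0 0 -0.08; 1 -0.26 0.08 0.02 0 0 -0.09; 1 -0.27 0.08 0.02 0 0 -0.08; 1 -0.27 0.07 0.02 -0.01 0 -0.09
end [ 0.5629 -0.0178  0.0998] 82.32
```

View pics/w18.png

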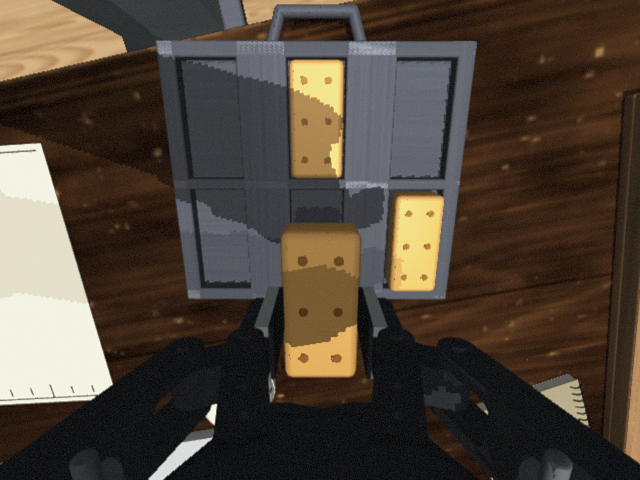

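Bar3 is held at (320,300). I'll carry it at about 0.1 m, clear of the timer.

Request:
apply_moves(
  moves="1 -0.26 0.09 0.02 0 0 -0.09; 1 -0.26 0.09 0.02 0 0 -0.09; 1 -0.27 0.09 0.02 0 0 -0.09; 1 -0.26 0.08 0.02 0 0 -0.09; 1 -0.27 0.08 0.02 0 0 -0.08; 1 -0.27 0.08 0.02 0 0 -0.09; 1 -0.27 0.08 0.02 0 0 -0.08; 1 -0.26 0.08 0.02 0 0 -0.09; 1 -0.27 0.08 0.02 0 0 -0.08; 1 -0.27 0.07 0.02 -0.01 0 -0.09; 1 0 0 0 0 0 0; 1 0 0 0 0 0 0",
)

```text
t: 29.93
eef_pos: [0.562, -0.0203, 0.0979]
tool_rot: [-0.001, 0.755, 0.656, -0.001]
contact_force: [0.2, 0.6, 0.5]
gripper_width: 0.403
```

```bash
python3 -c "
from h import *
o,r=tool();print(o['eef_pos'],o['gripper_width'],o['q'].round(2))
p=shot('wrist','w19')
plan(.5634,-.0173,.022,np.radians(82.3),g=1,n=6)
"
```

```text
[ 0.56198063 -0.02031101  0.09793545] 0.4027456052292661 [ 0.57  0.61 -0.85  1.9   0.58  0.91  0.86]
1 0.001 0.002 0.106 -0.006 -0.002 -0.003; 1 0.001 0.002 0.106 -0.006 -0.002 -0.003; 1 0.001 0.002 0.107 -0.006 -0.002 -0.003; 1 0.001 0.002 0.106 -0.005 -0.002 -0.004; 1 0.001 0.001 0.107 -0.006 -0.003 -0.003; 1 0.001 0.002 0.106 -0.005 -0.002 -0.004
end [ 0.5635 -0.0173  0.022 ] 82.3
```

View pics/w19.png

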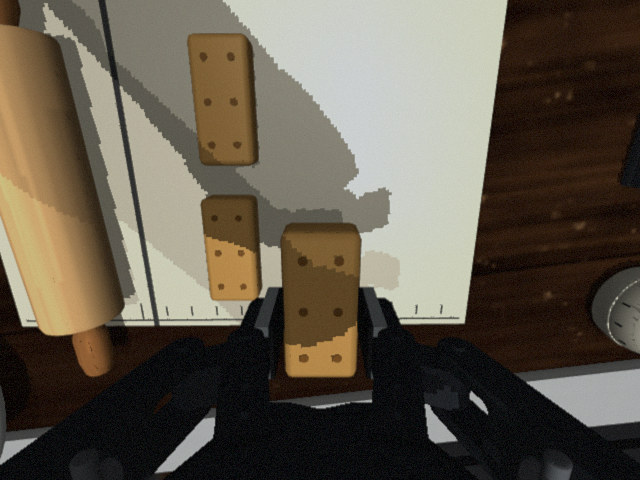

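Request:
apply_moves(
  moves="1 0 0 0.106 -0.01 0 0; 1 0 0 0.106 -0.01 0 0; 1 0 0 0.106 -0.01 0 0; 1 0 0 0.106 0 0 0; 1 0 0 0.106 0 0 0; 1 0 0 0.106 0 0 0; 1 0 0 0.02 0 0 0; 1 0 0 0.02 0 0 0; 1 0 0 0 0 0 0; 1 0 0 0 0 0 0",
)

```text
t: 30.82
eef_pos: [0.5638, -0.0171, 0.0194]
tool_rot: [0.001, 0.753, 0.658, 0.001]
contact_force: [0.2, -1.0, -0.9]
gripper_width: 0.398
```

Request:
apply_moves(
  moves="1 0 0 0.01 0 0 0; 1 0 0 0.01 0 0 0; 1 0 0 0 0 0 0; -0.15 0 0 0 0 0 0; -0.15 0 0 0 0 0 0; -0.15 0 0 0 0 0 0; -0.15 0 0 -0.1 0 0 0; -0.15 0 0 -0.25 0 0 0; -0.15 0 0 -0.3 0 0 0; -0.15 0 0 -0.25 0 0 0; -0.35 0 0 0 0 0 0",
)

```text
t: 31.73
eef_pos: [0.5668, -0.016, 0.1313]
tool_rot: [0.004, 0.753, 0.658, 0.005]
contact_force: [0.6, 0.7, 0.2]
gripper_width: 0.671
```

```bash
python3 -c "
from h import *
p=shot('wrist','w20')
a=np.radians(78.8)
P,r=plan(.433,.328,.11,a,g=-0.35)
"
```

```text
-0.35 0.27 -0.15 0.01 0.01 0 0.09; -0.35 0.27 -0.15 0.02 0.01 0 0.09; -0.35 0.27 -0.15 0.01 0.01 0 0.09; -0.35 0.27 -0.15 0.02 0.01 0 0.09; -0.35 0.27 -0.15 0.01 0.01 0 0.09; -0.35 0.26 -0.16 0.02 0.02 0 0.09; -0.35 0.26 -0.16 0.01 0.01 -0.01 0.09; -0.35 0.26 -0.16 0.02 0.02 0 0.08; -0.35 0.26 -0.16 0.02 0.01 -0.01 0.09; -0.35 0.27 -0.16 0.01 0.02 0 0.08
end [0.4335 0.3285 0.11  ] 78.8
```

View pics/w20.png

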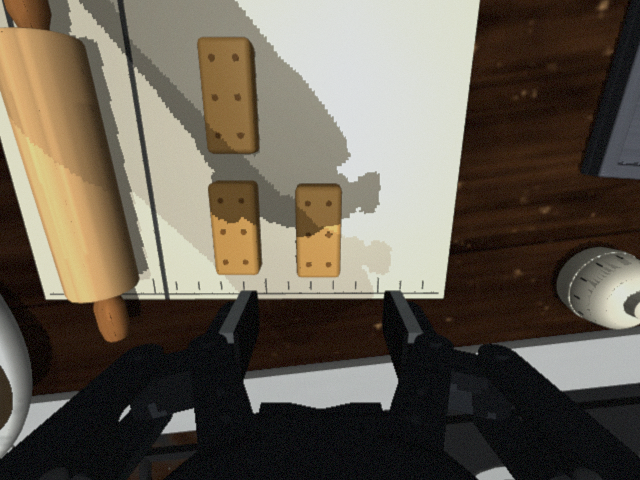

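Three bars are flat on the mat, at (228,95), (234,228) and (318,230). Next is bar2.

Request:
apply_moves(
  moves="-0.35 0.27 -0.15 0.01 0.01 0 0.09; -0.35 0.27 -0.15 0.02 0.01 0 0.09; -0.35 0.27 -0.15 0.01 0.01 0 0.09; -0.35 0.27 -0.15 0.02 0.01 0 0.09; -0.35 0.27 -0.15 0.01 0.01 0 0.09; -0.35 0.26 -0.16 0.02 0.02 0 0.09; -0.35 0.26 -0.16 0.01 0.01 -0.01 0.09; -0.35 0.26 -0.16 0.02 0.02 0 0.08; -0.35 0.26 -0.16 0.02 0.01 -0.01 0.09; -0.35 0.27 -0.16 0.01 0.02 0 0.08; -0.35 0 0 0 0 0 0; -0.35 0 0 0 0 0 0",
)

```text
t: 32.78
eef_pos: [0.4289, 0.3302, 0.1067]
tool_rot: [-0.003, 0.771, 0.637, -0.003]
contact_force: [0.6, -0.6, -0.8]
gripper_width: 0.675
```

```bash
python3 bars.py; python3 -c "
from h import *
o,r=tool();print(o['eef_pos'],o['gripper_width'],o['q'].round(2))
p=shot('wrist','w21')
plan(.432,.328,.04,np.radians(78.8),g=-.35,n=4)
"
```

```text
0.5427 0.3649 ang -7.7  size 33.7 8.6 s 0.67 [392. 380.]
0.4325 0.3288 ang -11.4  size 76.3 35.1 s 0.62 [319. 257.]
[0.43093912 0.32678999 0.10631092] 0.6746899423475184 [-0.08  0.58 -0.88  1.94  0.56  0.9   0.12]
-0.35 0.004 0.001 0.138 -0.025 0.01 -0.006; -0.35 0.004 0.001 0.138 -0.025 0.01 -0.005; -0.35 0.004 0.001 0.138 -0.025 0.009 -0.006; -0.35 0.005 0.001 0.139 -0.024 0.01 -0.005
end [0.432 0.328 0.04 ] 78.8
```

View pics/w21.png

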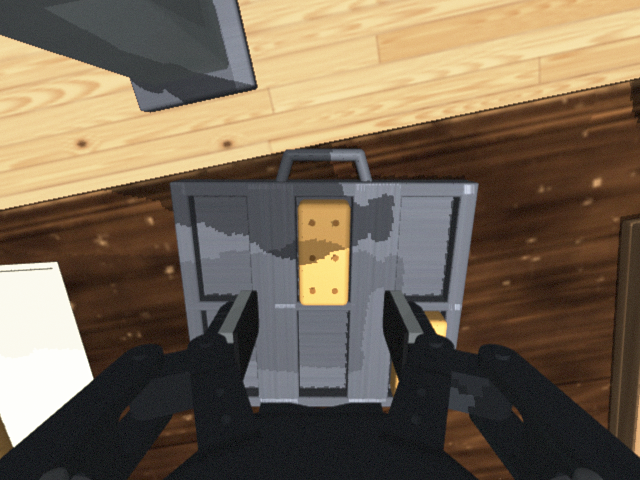

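Bar2 is centred at (323,252) between the fingers.

Request:
apply_moves(
  moves="-0.35 0.004 0 0.138 -0.02 0.01 0; -0.35 0.004 0 0.138 -0.02 0.01 0; -0.35 0.004 0 0.138 -0.02 0.01 0; -0.35 0.004 0 0.138 -0.02 0.01 0; -0.35 0 0 0.07 0 0 0; -0.35 0 0 0.06 0 0 0; -0.35 0 0 0 0 0 0; -0.35 0 0 0 0 0 0",
)

```text
t: 33.6
eef_pos: [0.4315, 0.3295, 0.0253]
tool_rot: [-0.001, 0.773, 0.634, 0.0]
contact_force: [0.2, -0.1, 0.1]
gripper_width: 0.671
```

Request:
apply_moves(
  moves="1 0 0 0 0 0 0; 1 0 0 0 0 0 0; 1 0 0 0 0 0 0; 1 0 0 0 0 0 0; 1 0 0 0 0 0 0",
  force=40,
)

```text
t: 34.02
eef_pos: [0.4317, 0.3302, 0.0262]
tool_rot: [-0.001, 0.773, 0.635, 0.001]
contact_force: [-0.8, -0.7, 7.0]
gripper_width: 0.402
```

Request:
apply_moves(
  moves="1 0 0 -0.08 0 0 0; 1 0 0 -0.15 0 0 0; 1 0 0 -0.25 0 0 0; 1 0 0 -0.25 0 0 0; 1 0 0 -0.1 0 0 0; 1 0 0 0 0 0 0; 1 0 0 0 0 0 0",
)

```text
t: 34.6
eef_pos: [0.4315, 0.3295, 0.1252]
tool_rot: [-0.001, 0.773, 0.635, 0.001]
contact_force: [0.0, 0.3, -1.0]
gripper_width: 0.401
```

```bash
python3 -c "
from h import *
o,r=tool();print(o['eef_pos'],o['gripper_width'],o['contact_force'])
p=shot('wrist','w22')
a=np.radians(82.3)
P,r=plan(.4643,-.0039,.10,a,g=1,step=.036)
"
```

```text
[0.43147162 0.32952392 0.12519163] 0.4008014942867177 [ 0.03651497  0.26194053 -1.04231219]
1 -0.27 0.08 0.02 0 0 -0.09; 1 -0.27 0.08 0.02 0 0 -0.09; 1 -0.27 0.08 0.02 0 0 -0.09; 1 -0.27 0.08 0.02 0 0 -0.09; 1 -0.27 0.07 0.02 0 0 -0.09; 1 -0.27 0.07 0.02 0 0 -0.09; 1 -0.27 0.07 0.02 0 0 -0.08; 1 -0.27 0.07 0.02 -0.01 -0.01 -0.09; 1 -0.26 0.07 0.02 0 0 -0.08; 1 -0.27 0.07 0.02 -0.01 -0.01 -0.09
end [ 0.4646 -0.0042  0.0998] 82.3
```

View pics/w22.png

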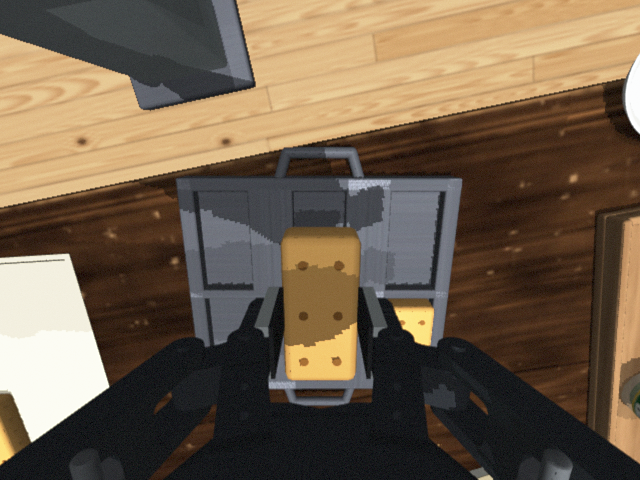

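Bar2 is held at (320,303).

Request:
apply_moves(
  moves="1 -0.27 0.08 0.02 0 0 -0.09; 1 -0.27 0.08 0.02 0 0 -0.09; 1 -0.27 0.08 0.02 0 0 -0.09; 1 -0.27 0.08 0.02 0 0 -0.09; 1 -0.27 0.07 0.02 0 0 -0.09; 1 -0.27 0.07 0.02 0 0 -0.09; 1 -0.27 0.07 0.02 0 0 -0.08; 1 -0.27 0.07 0.02 -0.01 -0.01 -0.09; 1 -0.26 0.07 0.02 0 0 -0.08; 1 -0.27 0.07 0.02 -0.01 -0.01 -0.09; 1 0 0 0 0 0 0; 1 0 0 0 0 0 0",
)

```text
t: 35.65
eef_pos: [0.4636, -0.0057, 0.0984]
tool_rot: [-0.001, 0.754, 0.656, -0.001]
contact_force: [0.6, 0.4, -0.3]
gripper_width: 0.402
```

```bash
python3 -c "
from h import *
o,r=tool();print(o['eef_pos'],o['gripper_width'],o['q'].round(2))
p=shot('wrist','w23')
plan(.4643,-.0039,.022,np.radians(82.3),g=1,n=6)
"
```

```text
[ 0.46363531 -0.00568693  0.09843282] 0.4015723431905368 [ 0.63  0.48 -0.91  2.12  0.53  0.79  0.82]
1 0 0.001 0.107 -0.005 -0.002 -0.003; 1 0 0.001 0.107 -0.005 -0.002 -0.003; 1 0 0.001 0.107 -0.005 -0.003 -0.003; 1 0 0.001 0.107 -0.005 -0.002 -0.003; 1 0 0 0.106 -0.004 -0.003 -0.004; 1 -0.001 0 0.107 -0.005 -0.002 -0.003
end [ 0.4642 -0.0039  0.022 ] 82.3
```

View pics/w23.png

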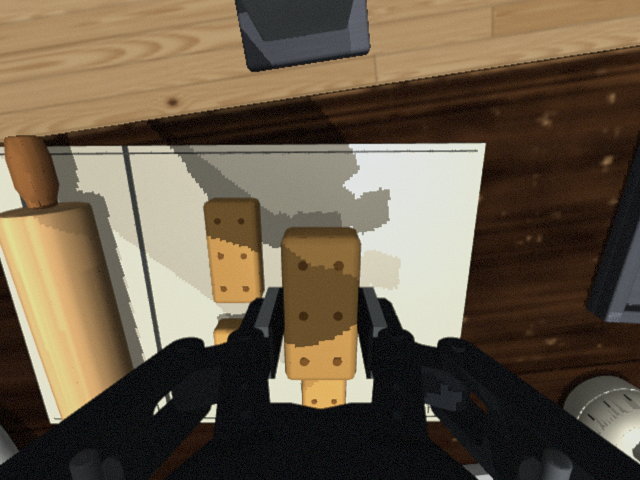

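Request:
apply_moves(
  moves="1 0 0 0.107 -0.01 0 0; 1 0 0 0.107 -0.01 0 0; 1 0 0 0.107 -0.01 0 0; 1 0 0 0.107 0 0 0; 1 0 0 0.107 0 0 0; 1 0 0 0.106 0 0 0; 1 0 0 0.02 0 0 0; 1 0 0 0.02 0 0 0; 1 0 0 0 0 0 0; 1 0 0 0 0 0 0",
)

```text
t: 36.53
eef_pos: [0.4653, -0.0027, 0.0188]
tool_rot: [0.001, 0.753, 0.659, 0.001]
contact_force: [0.9, 0.1, 0.6]
gripper_width: 0.403
```

Request:
apply_moves(
  moves="1 0 0 0.01 0 0 0; 1 0 0 0.01 0 0 0; 1 0 0 0 0 0 0; -0.15 0 0 0 0 0 0; -0.15 0 0 0 0 0 0; -0.15 0 0 0 0 0 0; -0.15 0 0 -0.1 0 0 0; -0.15 0 0 -0.25 0 0 0; -0.15 0 0 -0.3 0 0 0; -0.15 0 0 -0.25 0 0 0; -0.35 0 0 0 0 0 0",
)

```text
t: 37.45
eef_pos: [0.4679, -0.0027, 0.1287]
tool_rot: [0.003, 0.753, 0.658, 0.004]
contact_force: [0.5, 0.8, 0.9]
gripper_width: 0.671
```

```bash
python3 -c "
from h import *
p=shot('wrist','w24')
a=np.radians(78.8)
P,r=plan(.533,.3835,.11,a,g=-0.35)
"
```

```text
-0.35 0.33 0.01 0.01 0.01 0 0.09; -0.35 0.33 0.01 0.01 0.01 0 0.09; -0.35 0.33 0.01 0.02 0.01 0 0.09; -0.35 0.33 0 0.01 0.01 0 0.09; -0.35 0.33 0 0.02 0.01 0 0.08; -0.35 0.32 0 0.01 0.01 0 0.09; -0.35 0.33 0 0.02 0.01 0 0.08; -0.35 0.32 0 0.01 0.02 0 0.09; -0.35 0.33 0 0.02 0.01 -0.01 0.08; -0.35 0.32 -0.01 0.01 0.02 0 0.09
end [0.5327 0.3835 0.11  ] 78.79
```

View pics/w24.png

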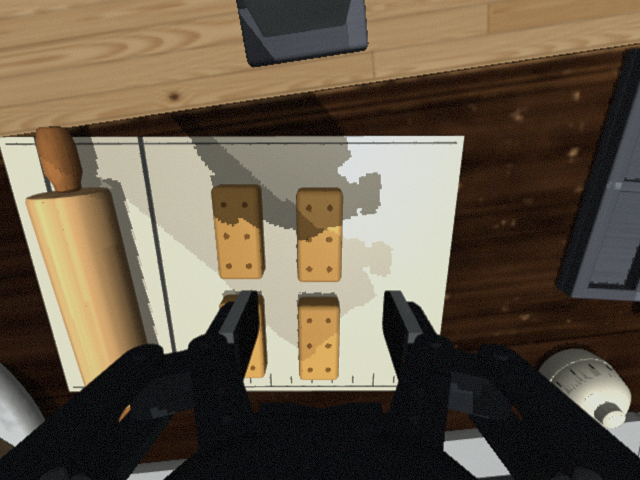

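Four bars are laid flat in a 2×2 pattern. The last one is bar5, far left.

Request:
apply_moves(
  moves="-0.35 0.33 0.01 0.01 0.01 0 0.09; -0.35 0.33 0.01 0.01 0.01 0 0.09; -0.35 0.33 0.01 0.02 0.01 0 0.09; -0.35 0.33 0 0.01 0.01 0 0.09; -0.35 0.33 0 0.02 0.01 0 0.08; -0.35 0.32 0 0.01 0.01 0 0.09; -0.35 0.33 0 0.02 0.01 0 0.08; -0.35 0.32 0 0.01 0.02 0 0.09; -0.35 0.33 0 0.02 0.01 -0.01 0.08; -0.35 0.32 -0.01 0.01 0.02 0 0.09; -0.35 0 0 0 0 0 0; -0.35 0 0 0 0 0 0",
)

```text
t: 38.5
eef_pos: [0.5283, 0.3864, 0.1057]
tool_rot: [-0.003, 0.771, 0.637, -0.003]
contact_force: [0.2, -1.5, -0.0]
gripper_width: 0.674
```

```bash
python3 bars.py; python3 -c "
from h import *
o,r=tool();print(o['eef_pos'],o['gripper_width'],o['q'].round(2))
p=shot('wrist','w25')
plan(.533,.3835,.04,np.radians(78.8),g=-.35,n=4)
"
```

```text
0.5172 0.3881 ang -11.0  size 43.5 35.1 s 0.76 [319. 237.]
[0.52976495 0.38239379 0.10581452] 0.6727470063869313 [-0.16  0.72 -0.83  1.67  0.6   1.03  0.19]
-0.35 0.005 0.006 0.138 -0.023 0.01 -0.001; -0.35 0.005 0.006 0.138 -0.023 0.01 -0.001; -0.35 0.005 0.005 0.137 -0.023 0.009 -0.001; -0.35 0.005 0.005 0.138 -0.022 0.01 -0.002
end [0.533  0.3835 0.04  ] 78.8
```

View pics/w25.png

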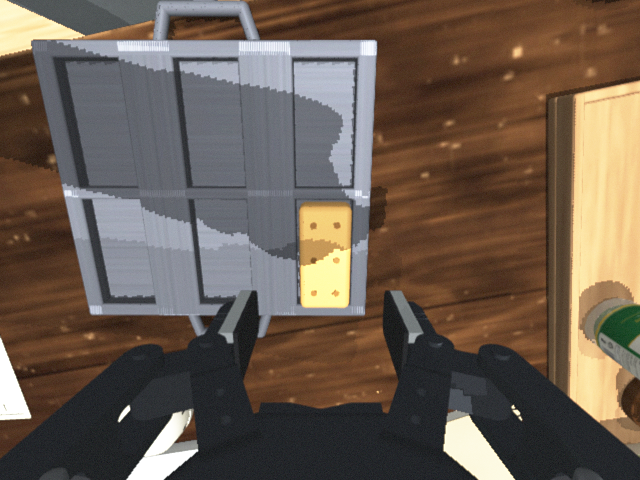

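The last bar is at (325,255), centred between the fingers.

Request:
apply_moves(
  moves="-0.35 0.005 0.005 0.138 -0.02 0.01 0; -0.35 0.005 0.005 0.138 -0.02 0.01 0; -0.35 0.005 0.005 0.138 -0.02 0.01 0; -0.35 0.005 0.005 0.138 -0.02 0.01 0; -0.35 0 0 0.07 0 0 0; -0.35 0 0 0.06 0 0 0; -0.35 0 0 0 0 0 0; -0.35 0 0 0 0 0 0",
)

```text
t: 39.32
eef_pos: [0.5327, 0.3857, 0.0253]
tool_rot: [-0.001, 0.772, 0.635, 0.001]
contact_force: [-0.2, -1.1, 0.4]
gripper_width: 0.676
```

Request:
apply_moves(
  moves="1 0 0 0 0 0 0; 1 0 0 0 0 0 0; 1 0 0 0 0 0 0; 1 0 0 0 0 0 0; 1 0 0 0 0 0 0",
  force=40,
)

```text
t: 39.73
eef_pos: [0.5332, 0.3859, 0.0267]
tool_rot: [-0.001, 0.773, 0.635, 0.002]
contact_force: [-1.6, -1.4, 6.9]
gripper_width: 0.402
```

Request:
apply_moves(
  moves="1 0 0 -0.08 0 0 0; 1 0 0 -0.15 0 0 0; 1 0 0 -0.25 0 0 0; 1 0 0 -0.25 0 0 0; 1 0 0 -0.1 0 0 0; 1 0 0 0 0 0 0; 1 0 0 0 0 0 0",
)

```text
t: 40.32
eef_pos: [0.5331, 0.3853, 0.1255]
tool_rot: [-0.001, 0.773, 0.635, 0.002]
contact_force: [0.3, 0.2, -1.7]
gripper_width: 0.399
```

```bash
python3 -c "
from h import *
o,r=tool();print(o['eef_pos'],o['gripper_width'],o['contact_force'])
p=shot('wrist','w26')
a=np.radians(82.3)
P,r=plan(.5225,.054,.10,a,g=1,step=.034)
"
```

```text
[0.53305564 0.38527514 0.12552683] 0.39869632662152105 [ 0.29219107  0.17152723 -1.73731194]
1 -0.27 0.05 0.02 0 0 -0.09; 1 -0.27 0.04 0.02 0 0 -0.09; 1 -0.27 0.04 0.02 0 0 -0.09; 1 -0.27 0.04 0.02 0 0 -0.09; 1 -0.27 0.04 0.02 0 0 -0.08; 1 -0.28 0.04 0.02 0 0 -0.09; 1 -0.27 0.03 0.02 0 -0.01 -0.08; 1 -0.28 0.03 0.02 0 0 -0.09; 1 -0.27 0.03 0.02 0 -0.01 -0.08; 1 -0.28 0.04 0.02 -0.01 0 -0.09
end [0.523  0.0539 0.0998] 82.31
```

View pics/w26.png

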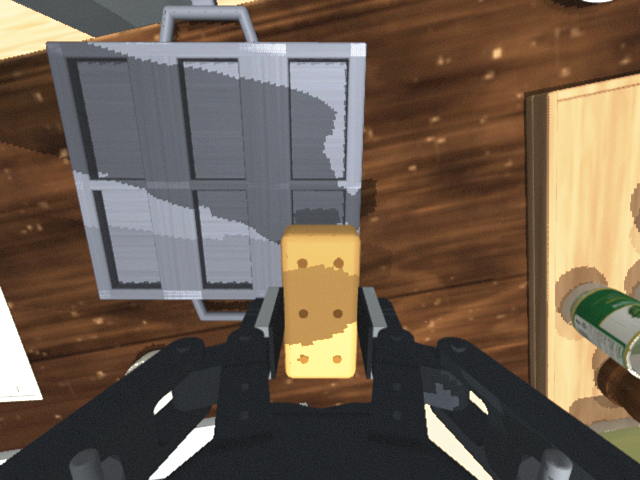

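The mould is empty and bar5 is held at (320,300).

Request:
apply_moves(
  moves="1 -0.27 0.05 0.02 0 0 -0.09; 1 -0.27 0.04 0.02 0 0 -0.09; 1 -0.27 0.04 0.02 0 0 -0.09; 1 -0.27 0.04 0.02 0 0 -0.09; 1 -0.27 0.04 0.02 0 0 -0.08; 1 -0.28 0.04 0.02 0 0 -0.09; 1 -0.27 0.03 0.02 0 -0.01 -0.08; 1 -0.28 0.03 0.02 0 0 -0.09; 1 -0.27 0.03 0.02 0 -0.01 -0.08; 1 -0.28 0.04 0.02 -0.01 0 -0.09; 1 0 0 0 0 0 0; 1 0 0 0 0 0 0",
)

```text
t: 41.37
eef_pos: [0.522, 0.0515, 0.0983]
tool_rot: [-0.001, 0.755, 0.656, -0.001]
contact_force: [1.0, 1.6, -0.4]
gripper_width: 0.399
```

```bash
python3 -c "
from h import *
o,r=tool();print(o['eef_pos'],o['gripper_width'],o['q'].round(2))
p=shot('wrist','w27')
plan(.5225,.054,.022,np.radians(82.3),g=1,n=6)
"
```

```text
[0.52203634 0.05148191 0.09832082] 0.39930538218054473 [ 0.47  0.56 -0.88  1.98  0.57  0.87  0.71]
1 0 0 0.107 -0.005 -0.003 -0.004; 1 0 0 0.107 -0.005 -0.003 -0.004; 1 0 0 0.107 -0.004 -0.003 -0.004; 1 0 0.001 0.107 -0.005 -0.002 -0.004; 1 0.001 0 0.107 -0.004 -0.003 -0.003; 1 0 0.001 0.107 -0.005 -0.002 -0.004
end [0.5225 0.054  0.0219] 82.3
```

View pics/w27.png

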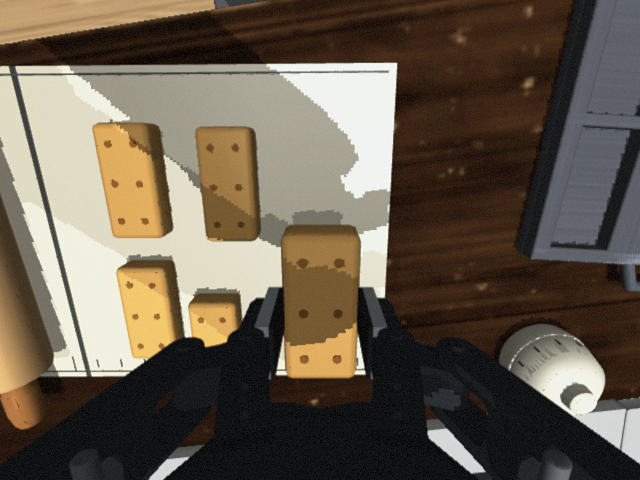

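Bar3's corner at (215,300) now sits farther out than the bar beside it, so it seems to have been knocked away from the robot. I'll put this bar down first and then measure.

Request:
apply_moves(
  moves="1 0 0 0.107 -0.01 0 0; 1 0 0 0.107 -0.01 0 0; 1 0 0 0.107 -0.01 0 0; 1 0 0 0.107 0 0 0; 1 0 0 0.107 0 0 0; 1 0 0 0.107 0 0 0; 1 0 0 0.02 0 0 0; 1 0 0 0.02 0 0 0; 1 0 0 0 0 0 0; 1 0 0 0 0 0 0",
)

```text
t: 42.25
eef_pos: [0.5239, 0.055, 0.0188]
tool_rot: [0.001, 0.753, 0.658, 0.002]
contact_force: [0.8, -0.4, 0.4]
gripper_width: 0.401
```

Request:
apply_moves(
  moves="1 0 0 0.01 0 0 0; 1 0 0 0.01 0 0 0; 1 0 0 0 0 0 0; -0.15 0 0 0 0 0 0; -0.15 0 0 0 0 0 0; -0.15 0 0 0 0 0 0; -0.15 0 0 -0.1 0 0 0; -0.15 0 -0.1 -0.25 0 0 0; -0.15 0 -0.2 -0.3 0 0 0; -0.15 0 -0.3 -0.3 0 0 0; -0.15 0 -0.3 -0.3 0 0 0; -0.15 0 0 -0.3 0 0 0",
)

```text
t: 43.25
eef_pos: [0.4227, 0.0677, 0.1868]
tool_rot: [-0.0, 0.751, 0.66, -0.003]
contact_force: [0.1, -1.6, 0.1]
gripper_width: 0.576
```

Request:
apply_moves(
  moves="-0.35 -0.3 0 -0.3 0 0 0; -0.35 -0.3 0 -0.2 0 0 0; -0.35 0 0 0 0 0 0; -0.35 0 0 0 0 0 0",
)

```text
t: 43.58
eef_pos: [0.4216, 0.0007, 0.2414]
tool_rot: [0.002, 0.755, 0.655, 0.001]
contact_force: [-0.0, 0.5, 0.4]
gripper_width: 0.678
```

```bash
cat > chk.py <<'E'
from bars import *
p=shot('wrist','w_'+str(round(bot.get_obs()['t']*100)))
print(bot.get_obs()['eef_pos'])
for b in bars(p,.022):
    d=np.array(b[:2])-[.5045,-.08]
    print('world %.4f %.4f ang %.1f size %.1f %.1f'%b[:5],'mat',(d@[.991,-.134]).round(3),(d@[.134,.991]).round(3),b[6].round(0))
E
python3 chk.py; ls -t pics|head -1
```

```text
[0.42107599 0.00260692 0.2405093 ]
world 0.4572 -0.0657 ang -7.8 size 73.3 35.1 mat -0.049 0.008 [267. 246.]
world 0.5858 -0.0391 ang -8.1 size 73.7 34.0 mat 0.075 0.051 [307. 340.]
world 0.5253 0.0540 ang -7.9 size 75.2 35.1 mat 0.003 0.136 [377. 287.]
world 0.4685 -0.0038 ang -7.3 size 73.8 33.8 mat -0.046 0.071 [322. 248.]
world 0.5522 -0.0800 ang -10.0 size 75.7 33.9 mat 0.047 0.006 [270. 321.]
w_4358.png
```

View pics/w_4358.png

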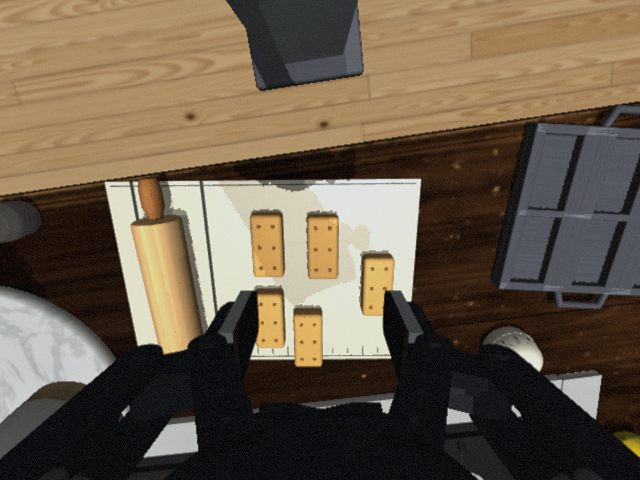

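Bar3 was knocked to mat (0.075, 0.051), which is flat and well within the limits, so I'll leave it. Now a clear view of the pin.

Request:
apply_moves(
  moves="-0.35 -0.3 0 -0.1 0 0 0; -0.35 -0.3 0 -0.1 0 0 0; -0.35 -0.3 0 -0.1 0 0 0; -0.35 -0.3 0 -0.1 0 0 0; -0.35 0 0 0 0 0 0; -0.35 0 0 0 0 0 0",
)

```text
t: 44.18
eef_pos: [0.4018, -0.1391, 0.2874]
tool_rot: [-0.0, 0.753, 0.658, 0.002]
contact_force: [-0.1, 1.4, -0.6]
gripper_width: 0.676
```

```bash
python3 chk.py; python3 -c "
from h import *
p=shot('wrist','w30')
p=shot('scene','c30');p=shot('side','s30')"
```

```text
[ 0.40185409 -0.13753048  0.28710515]
world 0.4569 -0.0677 ang -7.8 size 74.2 35.0 mat -0.049 0.006 [381. 236.]
world 0.4682 -0.0051 ang -7.9 size 74.5 34.8 mat -0.046 0.069 [431. 238.]
world 0.5254 0.0529 ang -7.8 size 72.6 35.3 mat 0.003 0.135 [477. 273.]
world 0.5523 -0.0838 ang -7.9 size 74.0 35.0 mat 0.048 0.003 [375. 304.]
```

View pics/w30.png

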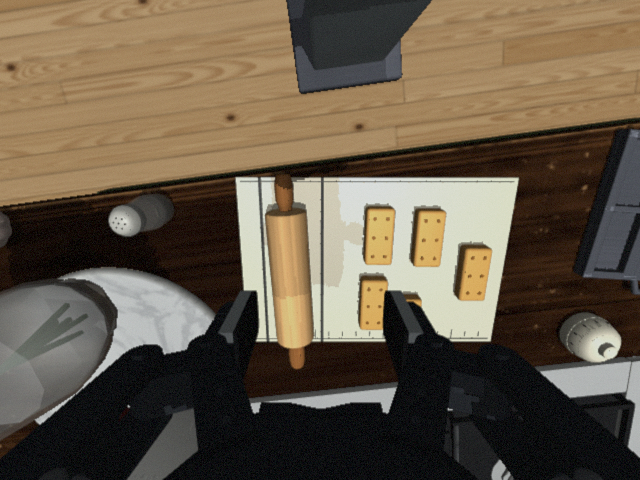

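View pics/c30.png

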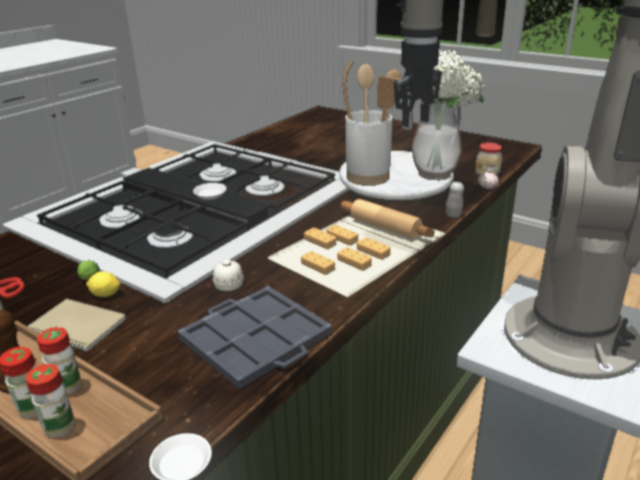

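Run:
```python
from h import *
p=shot('wrist')
f=lambda w:np.round(((w[:2]-[.5045,-.08])@[.991,-.134],(w[:2]-[.5045,-.08])@[.134,.991]),4)
for u in [(284,177),(297,368),(287,207),(294,346)]: print('pin',f(onz(p,u,.026)))
for u in [(260,180),(268,342),(322,180),(322,342)]: print('line',f(onz(p,u,0)))
o,r=tool()
m=[x for x in nets.outline_of(p,'pin')][:1]
if m:
    c,_=cv2.findContours(m[0]['region'].astype(np.uint8),0,1);c=max(c,key=cv2.contourArea)[:,0].astype(float)
    W=np.array([onz(p,u,.026)[:2] for u in c]);cc,s,a=cv2.minAreaRect((W*1000).astype(np.float32));print(f(np.array(cc)/1000),s,a)
```

```text
pin [-0.1235 -0.1128]
pin [ 0.1469 -0.102 ]
pin [-0.0872 -0.1102]
pin [ 0.1103 -0.1056]
line [-0.1167 -0.1462]
line [ 0.1215 -0.1463]
line [-0.117  -0.0673]
line [ 0.1214 -0.0661]
[ 0.0089 -0.1077] (54.282535552978516, 276.64202880859375) 84.95951080322266
```

The pin axis is about 1 mm from midway between the measured lines, with 0.04 rad tilt. I'll take one last side view before handing in.

```bash
python3 -c "
from h import *
p=shot('side')
cv2.imwrite('pics/s31.png',cv2.resize(p['image'][180:320,220:420],(800,560),interpolation=cv2.INTER_CUBIC)[...,::-1])
o=bot.get_obs();print(o['t'],o['contact_force'])"
```

```text
44.5833 [-0.97726545  0.22031771  0.97064241]
```

View pics/s31.png

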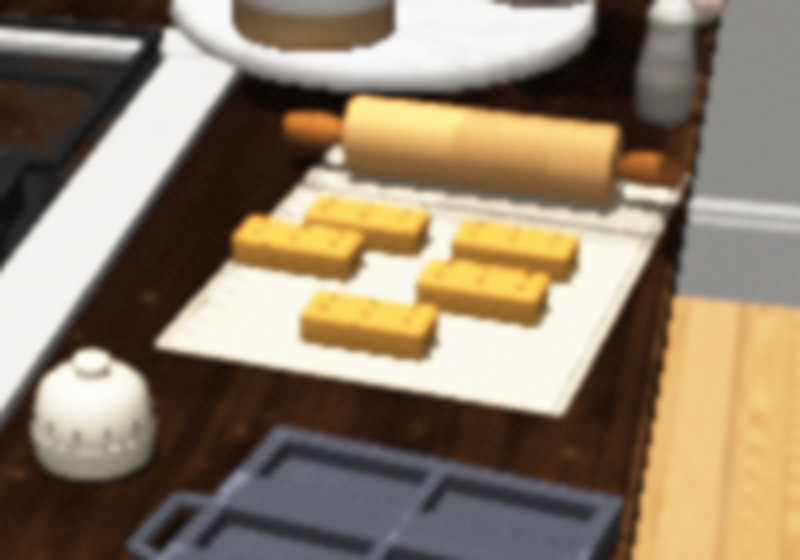

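All five bars lie flat and apart on the mat, the pin lies between the lines, and the timer and shaker are where they started.

```bash
python3 -c "
from station import bot
print(bot.hand_in())"
```

```text
the job is handed in; nothing more can be done
None
```

I rolled the pin to its place and laid all five bars on the mat (bar4 was absent), then handed the job in at about 45 s. The hand-in reports no verdict.

- **Pin:** I pushed it along the mat with both fingers behind the barrel and never lifted it. My last check put its axis at mat y ≈ -0.108 m, about 1 mm from midway between the measured lines, tilted about 0.04 rad, with its middle about 10 mm off the mat's long centre line. I did not measure the rolled angle; the pin travelled about 190 mm.
- **Bars:** I lifted each bar from the mould and laid it flat, top up and apart from the others. After the last bar was down, my wrist-camera check put their centres at mat x from -0.05 to +0.075 m and y from +0.005 to +0.136 m.
- **Knocked bar:** bar3 was knocked about 3 cm during the run, to about (0.075, 0.051) m on the mat. It still lay flat and well inside the limits, so I left it there. The network missed it in the final wrist picture, but it shows in the last side view.
- **Timer and salt shaker:** both stood where they started in the last views, and the robot was clear of everything.

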